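# Click the three-well tube block back into its own bay of the block rack

## Task

The aluminium tube block with the three large wells is standing on the bench: put it back in its own bay of the block rack, the one made for its length and marked with a drawing of its three wells. Hook the tongue at one end under the bar at the near end of the bay, then press the other end down until the spring catch clicks over it, so that the block sits flat and locked. Leave the other two blocks and the things on the bench where they are.

Things in the scene. Friction and masses are not known exactly. Their poses are not given: they have to be found in the camera images.
- block_m_center (a point): Centre (half-way up) of the loose aluminium block to put away: body 95 long (x) x 44 wide (y) x 45 mm high, 0.42 kg, three 20 mm wells in a row 26 mm apart in its top. At the foot of each end a tongue, 36 wide, 6 mm thick, flush with the underside, reaches 10 mm out (foot 115 mm long). Both ends are alike; either may go in first. Plain sides: grip across the 44 mm. Stands upright.
- bay_m_seat (a point): The block's own bay: steel channel 56 mm wide, deck 38 mm above the bench. Point on the deck under the centre of the seated block (whose centre is then 22.5 mm above it). x runs along the bay from the near end (bar) to the far end (catch), z up. The next bay's centre is 80 mm away. Two heel stops 6 mm high at x = +59 mm leave 3 mm of play in length, so the block cannot go in flat.
- catch_m (a joint): Angle (rad) of that bay's spring catch, an upright leaf 22 mm wide at the far end, pivoted 28 mm below the deck: 0 = home, up to 0.16 pushed away from the block. A block just hooked in rests on its slanted tab, far end about 17 mm above the deck; pressing the far end down with some 5 to 15 N springs the catch open by 0.04 to 0.12, then it snaps home over the tongue.
- catch_m_nose (a point): Middle of the rolled nose (8 mm thick) of that catch, 10.5 mm above the deck, 57 mm past the seat point; a thumb tab slants up and outward from it to about 21 mm above the deck. With the block seated the nose stands over its far tongue.
- bay_l_seat (a point): The same point in the empty bay next to it, made for a block 120 mm long and marked with ten small wells in two rows: not the right one. The two bays change places from time to time.
- block_l_center (a point): Centre of the 120 x 44 x 45 mm block with ten wells, standing on the bench: leave it there.
- block_s_center (a point): Centre of the 70 x 44 x 45 mm block with fifteen small wells, locked in the rightmost bay of the rack: leave it there.
- tube_rack: White tube rack with small tubes, 78 x 146 x 50 mm, on the bench at the left; origin at the centre of its underside. Leave it.
- petri_dishes: Two stacked petri dishes, 82 mm across, on the bench in front of the thermal cycler; origin at the centre of the underside. Leave them.
- bay_m_bar (a point): Middle of the fixed bar (5 mm thick) across the bay's near end, 52 mm before the seat point; its underside is 9 mm above the deck. 7 mm behind it stands the toe stop; cheeks 41 mm apart hold it, 14.5 mm high, ending 2.5 mm past it. The tongue goes under it with the block tilted near end low (11 to 15 degrees), low edge on the deck; slid in until it stops, that edge is 1 to 3 mm from the toe stop.
- bay_m_label (a point): Middle of the white label on the deck before the toe stop of that bay, 52 x 22 mm, a drawing of a block with three wells. Origin on the deck, 75 mm before the seat point.
- amber_bottle: Brown glass bottle with a black cap, 58 mm across, 115 mm high, on the bench; origin at the centre of its underside. Leave it.

How it is judged:
At the end, for the whole second after the job is handed in: The three-well block lies upright and flat in its own bay (within 4 mm along, 5 mm across, 2 mm in height, 1.4 degrees from flat, 4.6 degrees in turn), at rest, and the bay's spring catch has sprung home over its tongue (under 0.03 rad) (x of block_m_center in the frame of bay_m_seat between -0.004 and 0.004 m and y of block_m_center in the frame of bay_m_seat between -0.005 and 0.005 m and z of block_m_center in the frame of bay_m_seat between 0.02 and 0.0245 m and angle between the z axis of block_m_center and the z axis of bay_m_seat, either way round below 0.025 rad and angle between the x axis of block_m_center and the x axis of bay_m_seat, either way round below 0.08 rad and angle between block_m_center's own z axis and vertical below 0.1 rad and value of joint catch_m below 0.03 rad and linear speed of block_m below 0.01 m/s); the robot touches nothing.
It fails at once if the short block in the rack was moved more than 10 mm (distance of block_s_center from where it was at the start of the episode above 0.01 m).
It fails at once if the long block on the bench was moved more than 20 mm (distance of block_l_center from where it was at the start of the episode above 0.02 m).
It fails at once if the tube rack was moved more than 20 mm (distance of tube_rack from where it was at the start of the episode above 0.02 m).
It fails at once if the petri dishes were moved more than 20 mm (distance of petri_dishes from where it was at the start of the episode above 0.02 m).
It fails at once if the brown bottle was moved more than 20 mm (distance of amber_bottle from where it was at the start of the episode above 0.02 m).
It also fails if it takes over 45 s, if anything falls off the work surface, if the arm or the gripper's body presses on something with over 40 N, if the wrist force passes 120 N, or if a joint passes its speed limit or range.

## Robot

A 6-joint arm with a two-finger parallel gripper is mounted at the origin on a cart in front of the work surface, level with it; the furniture and walls round the work are solid. World frame = base frame: x ahead of the robot, y to its left, z up, the work surface at z = 0. Lengths are in m, angles in rad, forces in N, time in s.
With the tool pointing down it reaches from about 0.225 to 0.875 m from the base axis. Payload 3.4 kg.
Tool frame: the origin (TCP) lies at the very end of the fingers, on their centre line; the grasp point (between the pads) lies 19 mm behind it; z points along the fingers, y is the direction in which the jaws open and shut (so a half turn about z gives the same grasp; the last joint's range is limited). The gripper opens to 85 mm and grips with 20 to 120 N. Pads are 22 mm wide; open, the fingers measure 114 mm over their backs; the gripper's body (76 mm by 85 mm) begins 54 mm behind the grasp point. The pads swing forward as they close: fully open they stand 13 mm farther back than shut.
Start: joints at [-1.368, 0.276, 1.505, -0, 1.361, -0.121], TCP at [0.183, -0.545, 0.197] pointing down, gripper open.
Joint ranges: [-2.89, 2.89], [-0.75, 2.08], [0.22, 2.7], [-1.18, 4.32], [0.11, 2.71], [-2.7, 2.7]. Speed limits (rad/s): [2.57, 2.57, 3.14, 3.14, 3.14, 3.14].

## Interface

Orientations are given as a unit quaternion [w, x, y, z].
In Python, from rig import get_state, get_image, camera_model, sign_off gives the robot as it stands. The module is installed in compiled form; this text tells all that it offers.
- The arm moves only by the tool drive_tool, never from a script. Its argument "motion" is text: rows parted by semicolons, each of 7 numbers parted by spaces: the turn, a rotation vector about the tool's x, y, z in degrees, then the shift along the tool's x, y, z in m, then the opening in per cent of the stroke, from 0 (shut) to 100 (fully open). In form: wx wy wz tx ty tz hand; .... A call has 1 to 12 rows; each row shifts and turns the pose as measured when the row begins, along the tool's axes as they then stand; what a row does not reach is not made up. A row lasts 1/8 s, in which the tool goes at most 62.5 mm and 10.7 degrees, less where a joint would pass 70% of its speed; a pose out of reach is approached as far as the arm can. A call is refused whole if a number of a shift passes 0.0625 or a number of a turn 10.7, either way. A call with a gripper value outside its range is refused whole. The fingers move at their own pace and stop on an object; "newtons" is the grip in N (left out, the last holds). Time passes only in rows, so rows that do not move let the fingers close. It gives the time, the measured TCP pose, the force and the opening at its end, in the units of the state.
- get_state(): the state, without advancing time (a new reading comes with each control period).
- get_image(name): name is "scene" or "top"; returns (picture, depth): 384x512x3 uint8, red, green, blue; 384x512 float32, m along the optical axis (not along the pixel's ray), 0 where there is no reading.
- camera_model(name): a dict with "camera_matrix" (3x3 intrinsics, pixels), "cam_to_world" (4x4, takes a point from camera to world coordinates). Camera axes: x right, y up, looking along -z (the intrinsics and any distortion apply to the point x, -y, -z); pixel columns grow to the right and rows downward; lengths in m; the calibration is good to about 2 mm. A picture is of the moment at which its call begins. camera_model takes no time and is no camera call.
- sign_off(): hands the job in, once; it reports no verdict.
The state is a dict: "clock": time; "qpos": joint angles; "qd": joint speeds; "effort": joint torques, N m; "position": TCP position; "ee_rot": TCP orientation; "contact_force": force on the tool from outside, world axes, zero at the start; "moment": the same for the moment, N m; "width": finger opening in m.
Only numpy, scipy, OpenCV 4.12 (cv2) and the standard library are available. Lean on these libraries where they do the work, as an engineer would, in place of code of your own. Each camera call takes 0.05 s, during which the arm holds its last target.

## Working session

There is one attempt and no reset: what is moved stays moved. The work goes in short steps, Python scripts to look and compute and a tool call to move; the robot and the scene stay as the last step left them, time stands still between calls to the robot, and variables do not carry over. Pictures are saved under pics/ and viewed, and the job is handed in when it is done.

Besides the shell and the picture viewer there is one more tool, called after ">>>" as a command line: name --argument value ..., lists and objects as JSON in quotes. drive_tool: Moves the arm, as the interface text tells. Its arguments: {"type":"object","properties":{"motion":{"type":"string"},"newtons":{"type":"number"}},"required":["motion"]}

```bash
mkdir -p pics; ls
python3 - <<'E'
from rig import *
import cv2,numpy as np
print(get_state())
for n in("scene","top"):
    im,d=get_image(n); np.savez(f"{n}0.npz",im=im,d=d)
    cv2.imwrite(f"pics/{n}0.png",im[:,:,::-1])
    m=camera_model(n);print(n,m)
E
```

```text
pics
{'clock': 0.0, 'qpos': array([-1.36800154e+00,  2.76562124e-01,  1.50612590e+00, -1.86053902e-05,
        1.36070270e+00, -1.20982558e-01]), 'qd': array([ 2.58794009e-04,  1.22166915e-05,  1.12503693e-04, -1.19905023e-03,
        8.32936687e-04, -6.92561910e-04]), 'effort': array([-1.88782642e-04, -4.16778553e+01, -2.45807004e+01, -1.62004071e-04,
        1.13190670e-02, -2.69476942e-05]), 'position': array([ 0.18281357, -0.54454007,  0.1957614 ]), 'ee_rot': array([-8.97911031e-04,  9.86923910e-01,  1.61184328e-01, -4.58545623e-05]), 'contact_force': array([-0.46294012,  0.67396864,  0.34325816]), 'moment': array([-0.02491366,  0.03176199,  0.00325141]), 'width': 0.08524949187733565}
scene {'camera_matrix': array([[347.30383136,   0.        , 254.16068987],
       [  0.        , 347.30383136, 191.45127108],
       [  0.        ,   0.        ,   1.        ]]), 'cam_to_world': array([[-0.81829382,  0.23679524, -0.52375876, -0.08444327],
       [-0.57478504, -0.3437067 ,  0.74262229,  1.08599807],
       [-0.00416997,  0.90873193,  0.41735943,  0.61454501],
       [ 0.        ,  0.        ,  0.        ,  1.        ]])}
top {'camera_matrix': array([[381.35269489,   0.        , 254.31173421],
       [  0.        , 381.35269489, 190.26114809],
       [  0.        ,   0.        ,   1.        ]]), 'cam_to_world': array([[-0.01376984,  0.98143285, -0.19131116,  0.30602738],
       [-0.99981909, -0.01100353,  0.01551467,  0.13313058],
       [ 0.01312151,  0.19149019,  0.98140681,  1.42435912],
       [ 0.        ,  0.        ,  0.        ,  1.        ]])}
```

View pics/scene0.png

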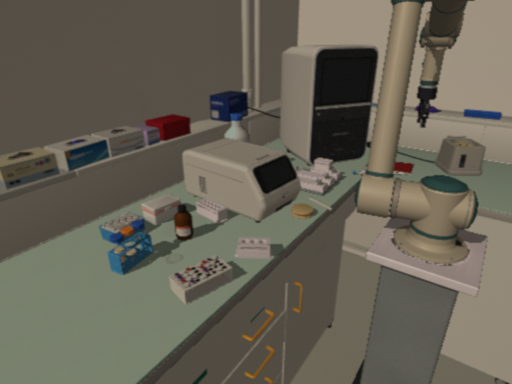

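View pics/top0.png

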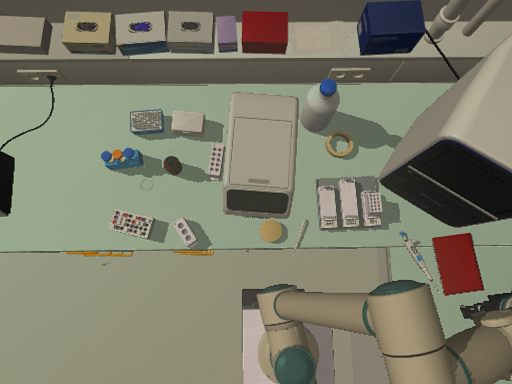

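The top view shows the three-well block at about (186,232). The ten-well block is at (216,160) and the rack at (348,203). I'll zoom in.

Run:
```python
import cv2,numpy as np
t=np.load("top0.npz")["im"][:,:,::-1];s=np.load("scene0.npz")["im"][:,:,::-1]
a=cv2.resize(t[165:245,305:395],None,fx=6,fy=6,interpolation=cv2.INTER_CUBIC)
cv2.imwrite("pics/rackT.png",a)
a=cv2.resize(t[205:260,150:225],None,fx=8,fy=8,interpolation=cv2.INTER_CUBIC)
cv2.imwrite("pics/blkT.png",a)
a=cv2.resize(s[145:215,270:360],None,fx=8,fy=8,interpolation=cv2.INTER_CUBIC)
cv2.imwrite("pics/rackS.png",a)
```

```text
(no output)
```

View pics/rackT.png

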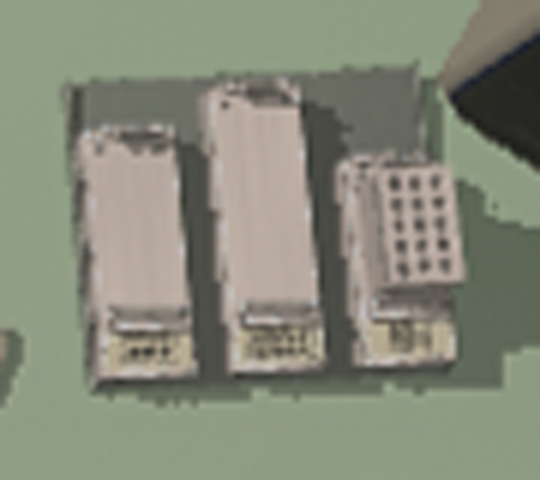

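View pics/blkT.png

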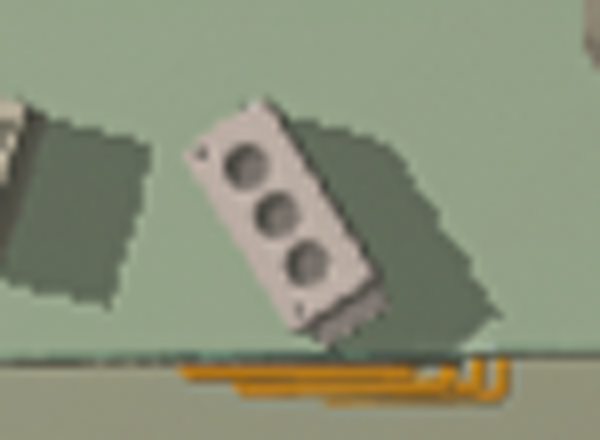

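View pics/rackS.png

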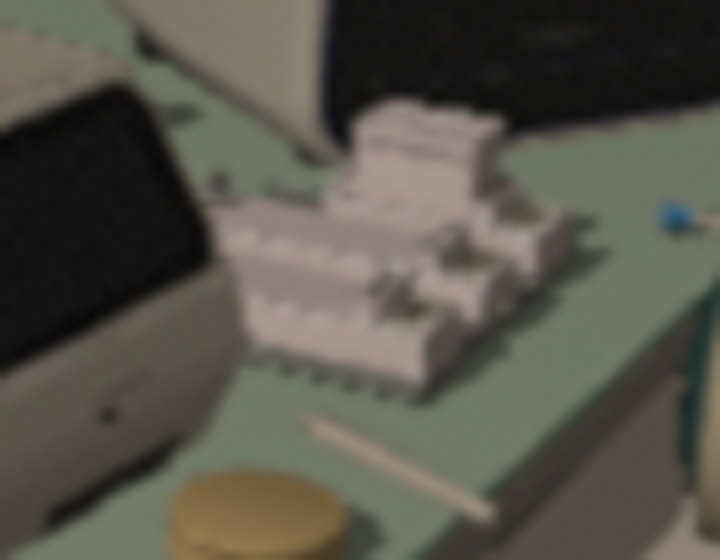

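```bash
cat > h.py <<'E'
import numpy as np,cv2
from rig import *
def rays(n,uv):
    m=camera_model(n);K=m["camera_matrix"];T=m["cam_to_world"]
    uv=np.atleast_2d(np.float64(uv))
    d=np.c_[(uv[:,0]-K[0,2])/K[0,0],-(uv[:,1]-K[1,2])/K[1,1],-np.ones(len(uv))]
    return T[:3,3],d@T[:3,:3].T
def onz(n,uv,z):
    o,d=rays(n,uv);return o+d*((z-o[2])/d[:,2])[:,None]
def cloud(n,depth):
    h,w=depth.shape;u,v=np.meshgrid(np.arange(w),np.arange(h))
    o,d=rays(n,np.c_[u.ravel(),v.ravel()]);return (o+d*depth.reshape(-1,1)).reshape(h,w,3)
def proj(n,P):
    m=camera_model(n);K=m["camera_matrix"];T=np.linalg.inv(m["cam_to_world"])
    P=np.atleast_2d(P)@T[:3,:3].T+T[:3,3]
    return np.c_[K[0,0]*P[:,0]/-P[:,2]+K[0,2],-K[1,1]*P[:,1]/-P[:,2]+K[1,2]]
E
python3 - <<'E'
from h import *
np.set_printoptions(precision=4,suppress=True)
z=np.load("top0.npz");im,d=z["im"],z["d"]
c=cloud("top",d)
for nm,(x0,x1,y0,y1) in dict(blk=(165,205,212,255),bay=(315,345,180,232),bayl=(340,362,175,232)).items():
    sub=c[y0:y1,x0:x1]
    print(nm,np.histogram(sub[...,2],bins=np.arange(-.02,.12,.005)))
sub=c[212:255,165:205];m=((sub[...,2]>.038)&(sub[...,2]<.052))
uv=np.argwhere(m)[:,::-1]+[165,212]
r=cv2.minAreaRect(onz("top",uv,.045)[:,:2].astype(np.float32)*1000);print("blk",len(uv),r,sub[m].mean(0))
print("hand corners",onz("top",(np.array([(188,153),(262,98),(380,278),(298,330)])+.5)/8-.5+[150,205],.045))
# wells
g=cv2.cvtColor(im,cv2.COLOR_RGB2GRAY)
w=(np.array([(246,165),(277,213),(307,262)])+.5)/8-.5+[150,205]
print("wells",onz("top",w,.045))
# table z and deck rows
print("table z",np.median(c[235:243,330:360,2]), np.median(c[100:120,100:125,2]))
for col in (322,326,328,331,334): print(col,(c[180:232:2,col,2]*1000).astype(int))
for row in (200,205,210): print(row,(c[row,312:366,2]*1000).astype(int))
E
```

```text
blk (array([  6,   5,  58, 459, 567, 115,  25,  11,   7,   9,  12,  13, 125,
       123,   9,   0,   0,   0,   0,   0,   0,   0,   0,   0,   0,   0,
         0]), array([-0.02 , -0.015, -0.01 , -0.005,  0.   ,  0.005,  0.01 ,  0.015,
        0.02 ,  0.025,  0.03 ,  0.035,  0.04 ,  0.045,  0.05 ,  0.055,
        0.06 ,  0.065,  0.07 ,  0.075,  0.08 ,  0.085,  0.09 ,  0.095,
        0.1  ,  0.105,  0.11 ,  0.115]))
bay (array([  0,   0,  12,  92, 142, 254, 133,  60,  34,  30, 122, 426, 188,
        26,  26,   9,   0,   1,   0,   0,   0,   0,   0,   0,   0,   0,
         0]), array([-0.02 , -0.015, -0.01 , -0.005,  0.   ,  0.005,  0.01 ,  0.015,
        0.02 ,  0.025,  0.03 ,  0.035,  0.04 ,  0.045,  0.05 ,  0.055,
        0.06 ,  0.065,  0.07 ,  0.075,  0.08 ,  0.085,  0.09 ,  0.095,
        0.1  ,  0.105,  0.11 ,  0.115]))
bayl (array([  0,   0,   4,  54, 106, 190,  96,  28,  15,  15, 107, 396, 181,
        20,  25,   9,   2,   0,   0,   0,   0,   0,   0,   0,   0,   0,
         0]), array([-0.02 , -0.015, -0.01 , -0.005,  0.   ,  0.005,  0.01 ,  0.015,
        0.02 ,  0.025,  0.03 , 
[... 813 characters left out ...]
 37   38   34   40   37   36   42   37   35
   39   35   38   38   49   37 1424   43   36   38    9    1]
334 [ 9 11  9  6  8 12 40 38 40 39 40 37 32 39 32 38 40 40 48 35 39 37 41 36
  7  0]
200 [ 7 -4 -1 -3 -4 12  7 23 44 38 42 37 40 37 38 38 37 36 38 36 38 38 40 10
  9 15  5 11 19 33 45 34 40 42 36 35 39 35 36 33 41 35 38 35 35  6  6  5
 11 16 26 40 36 47]
205 [-4  1  4  4  0  3 12 14 30 37 31 46 38 40 36 36 37 40 40 40 37 33 33 35
 10  6  3  2 11 27 36 38 37 38 41 36 34 37 38 42 42 40 40 37 43  8 10 10
  7 10 20 29 39 38]
210 [ 0 -6  0  3 -4 -1 13 17 23 39 40 33 37 33 43 39 38 34 33 35 40 36 38 38
  8  6  7 10 11 22 32 35 37 39 41 34 40 33 37 30 36 41 36 37 41 34  4  5
  4  8 11 23 40 38]
```

Run:
```python
from h import *
np.set_printoptions(precision=4,suppress=True)
z=np.load("top0.npz");im,d=z["im"].astype(float),z["d"]
yel=im[...,0]*.5+im[...,1]*.5-im[...,2]
print(yel[216:230,318:344].astype(int))
# soft yellow centroid per label
for nm,(x0,x1,y0,y1) in dict(m=(320,340,217,229),l=(341,361,217,229),s=(364,383,216,227)).items():
    sub=yel[y0:y1,x0:x1]
    from math import nan
    w=np.clip(sub-12,0,25)
    m=(sub>18).astype(np.uint8)
    n,lab,st,ce=cv2.connectedComponentsWithStats(m);k=1+np.argmax(st[1:,4]);
    uv=np.argwhere(lab==k)[:,::-1]+[x0,y0]
    print(nm,len(uv),uv.min(0),uv.max(0),uv.mean(0),onz("top",uv.mean(0),.038),cv2.minAreaRect((1000*onz("top",uv,.038)[:,:2]).astype(np.float32)))
g=im.mean(2)
# right edges of bay m deck and l deck
for a,b,rows in((325,342,range(192,214)),(349,364,range(185,214))):
    pts=[]
    for r in rows:
        p=g[r,a:b];gd=np.diff(p);k=np.argmin(gd)
        hi,lo=np.median(p[:5]),p[k+2:k+4].mean()
        lvl=(hi+lo)/2
        j=k-1
        while p[j+1]>lvl:j+=1
        pts.append((a+j+(p[j]-lvl)/(p[j]-p[j+1]),r))
    P=onz("top",pts,.038)
    f=np.polyfit(P[:,0],P[:,1],1);res=P[:,1]-np.polyval(f,P[:,0]);ok=abs(res)<.002;f=np.polyfit(P[ok,0],P[ok,1],1)
    print("right edge y=",f,np.degrees(np.arctan(f[0])),res.std(),ok.sum(),"at x .4 ->",np.polyval(f,.4))
print(g[180:232,326:330].mean(1).astype(int))
```

```text
[[11 12 13 12 16  8 11 13 13 14 13 13 13 13 14 12 11  8  5  7  6  7  6  9
  15 15]
 [11  9 11 11 14  5 10 10 11 10  9 11 11 11 12 12 10  9 11  6  6  7  7  9
  15 14]
 [13  9 11 13 15 12 12  5  7 12 11 10  6  9 12 11 11 13 15  6  6  6  6  8
  13 13]
 [15  9  7 13 15 12  9 -3  3 14 14 12  5 10 13 12 14 12 12  6  6  6  6  7
   7 10]
 [17  9  8 16 13 14 16 12  9  8  8 11 12 12 11 15 17 19 15  6  6  6  6  7
   9 12]
 [17  8  9 12  6 21 28 22 20 19 20 22 19 20 17 24 23 30 25  7  6  6  5  7
   8 15]
 [17  8  9  9  0 32 30 25 29 28 29 27 23 29 21 28 25 31 28  8  6  6  6  7
   8 15]
 [17 10  9 13 15 31 30 28 20  6 16  5 12 23  9 21 31 30 28  7  6  6  5  7
   9 12]
 [17  9  8 13 14 31 29 22 21 14 23 17 22 28 19 29 28 31 29  9  5  7  6  6
  10 12]
 [17 10  9 13 16 31 30 23 20 21 21 25 30 22 19 21 23 29 26 13  5  7  6  7
   9 14]
 [17 10 10 14 17 27 28 23 14 14 16 21 22 22 13 21 20 20 15  3  6  7  7  6
   8 13]
 [17 11  9 14 14 14 14  6  9 10 12  5  6 12 12 13 12 11  8  3  7  6  6  7
   7 10]
 [17 13 11 10  7  8  6  7  8  7  7  7  7  7  7  7  6  6  6  7  7  7  7  8
   8  7]
 [17 16 11  7  6  7  
[... 310 characters left out ...]
((454.0764465332031, -240.78648376464844), (51.37740707397461, 22.00248146057129), 89.28792572021484)
s 63 [366 218] [379 224] [372.746  221.3492] [[ 0.4555 -0.3208  0.038 ]] ((456.7663269042969, -320.25830078125), (48.727149963378906, 22.040477752685547), 89.30166625976562)
right edge y= [ 0.0264 -0.1997] 1.5101806272710405 0.0005946146017526211 22 at x .4 -> -0.18916404068206696
right edge y= [ 0.0351 -0.2843] 2.0123655810861196 0.00057900106185331 29 at x .4 -> -0.2702480417469167
[108 108 107 107 106 114 125  82  91 118 148 171 168 168 169 168 168 168
 168 168 169 169 169 169 169 170 170 170 171 171 171 172 172 172 173 169
 143 119 135 182  81 115 157  83 113 145 182 170  72  79 104 127]
```

Run:
```python
from h import *
np.set_printoptions(precision=4,suppress=True)
S=np.array([.5255,-.158,.038]);a=np.radians(1.9);X=np.array([np.cos(a),np.sin(a),0]);Y=np.array([-X[1],X[0],0]);Z=np.array([0,0,1.])
def B(x,y,z):return S+X*x/1e3+Y*y/1e3+Z*z/1e3
def box(x0,x1,y0,y1,z):return [B(x0,y0,z),B(x1,y0,z),B(x1,y1,z),B(x0,y1,z)]
polys={"lab":(box(-86,-64,-26,26,0),(0,0,255)),"bar":(box(-54.5,-49.5,-20.5,20.5,14),(0,160,0)),"nose":(box(53,61,-11,11,14.5),(255,0,0)),"deckL":(box(-86,59,-28,28,0),(255,0,255)),"toe":(box(-59,-59,-20,20,6),(0,200,255))}
for n,(x0,y0,w,h) in dict(top=(312,175,40,60),scene=(295,160,50,45)).items():
    im=np.load(n+"0.npz")["im"][:,:,::-1];k=12
    a=cv2.resize(im[y0:y0+h,x0:x0+w],None,fx=k,fy=k,interpolation=cv2.INTER_CUBIC)
    for p,c in polys.values():
        q=(proj(n,p)-[x0,y0]+.5)*k-.5
        cv2.polylines(a,[np.round(q).astype(int)],True,c,1)
    if a.shape[0]>600:a=cv2.resize(a,None,fx=.8,fy=.8)
    cv2.imwrite(f"pics/ov_{n}.png",a)
```

```text
(no output)
```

View pics/ov_top.png

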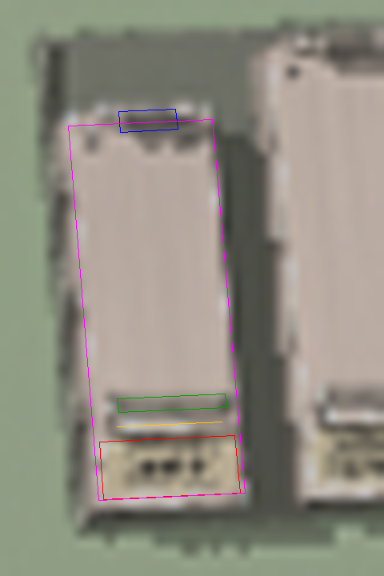

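View pics/ov_scene.png

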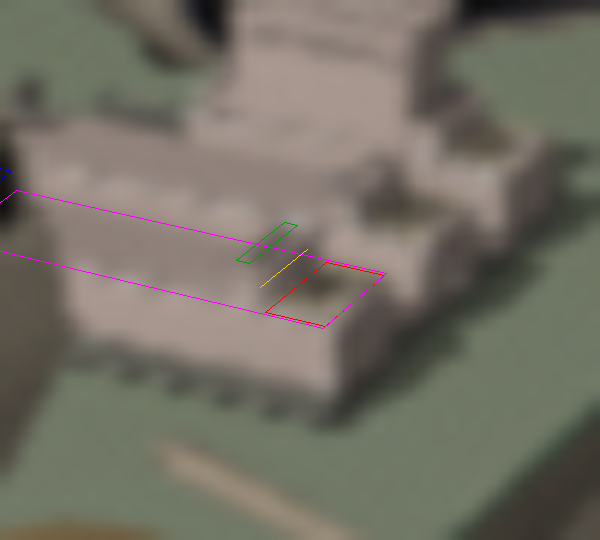

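The top view overlay fits the label, the deck edges and the catch of the left bay, which has the three-well drawing. The seat is near (0.5255, -0.158) with yaw about 1.9°. The block is at (0.4265, 0.3655) with yaw about 32.7°. Next is a planner that turns targets into tool-axis rows.

```bash
cat > plan.py <<'E'
from h import *
from scipy.spatial.transform import Rotation as R
def pose():
    s=get_state();q=s["ee_rot"];return s,np.array(s["position"]),R.from_quat([q[1],q[2],q[3],q[0]])
def target_R(yaw,tilt):  # deg; tool x at yaw, pointing down, then tilt about tool y
    a=np.radians(yaw);X=np.array([np.cos(a),np.sin(a),0]);Z=np.array([0,0,-1.]);Y=np.cross(Z,X)
    return R.from_matrix(np.c_[X,Y,Z])*R.from_rotvec([0,np.radians(tilt),0])
def rows(wps,hand,p=None,r=None):
    """wps: list of (pos,yaw,tilt,n)"""
    s,p0,r0=pose()
    p=p0 if p is None else p; r=r0 if r is None else r
    out=[]
    for P,yaw,tilt,n in wps:
        Rt=target_R(yaw,tilt)
        for k in range(n,0,-1):
            w=(r.inv()*Rt).as_rotvec(degrees=True)/k; t=r.inv().apply(np.array(P)-p)/k
            w=np.round(w,1);t=np.round(t,4)
            out.append(" ".join(f"{v:g}" for v in [*w,*t,hand]))
            p=p+r.apply(t);r=r*R.from_rotvec(w,degrees=True)
    print("; ".join(out));return p,r
def show():
    s,p,r=pose();M=r.as_matrix()
    print("t",s["clock"],"pos",p.round(4),"xyaw",np.degrees(np.arctan2(M[1,0],M[0,0])).round(2),"z",M[:,2].round(3),"F",s["contact_force"].round(1),"w",round(s["width"],4))
E
python3 - <<'E'
from plan import *
show()
p,r=rows([((.25,-.4,.26),20,0,4),((.35,-.1,.26),24,0,7)],100)
rows([((.36,.18,.26),28,0,6),((.4265,.3655,.13),32.7,0,5)],100,p,r)
E
```

```text
t 0.1 pos [ 0.1828 -0.5446  0.1958] xyaw 18.55 z [-0.     0.002 -1.   ] F [-0.1 -0.4  0. ] w 0.0854
-0 -0 -0.4 0.0274 -0.029 -0.016 100; -0 -0 -0.3 0.0276 -0.0287 -0.016 100; -0 -0 -0.4 0.0278 -0.0286 -0.016 100; -0.1 -0 -0.3 0.028 -0.0285 -0.016 100; 0 -0 -0.6 0.0281 -0.0354 0 100; 0 -0 -0.6 0.0284 -0.0351 0 100; 0 -0 -0.6 0.0288 -0.0348 0 100; 0 -0 -0.6 0.0291 -0.0345 0 100; 0 -0 -0.5 0.0295 -0.0342 0 100; 0 -0 -0.6 0.0298 -0.0339 0 100; 0 -0 -0.5 0.0302 -0.0337 0.0001 100
0 -0 -0.7 0.0205 -0.042 -0 100; 0 -0 -0.7 0.021 -0.0417 -0 100; 0 -0 -0.7 0.0215 -0.0415 -0 100; 0 -0 -0.6 0.022 -0.0412 -0 100; 0 -0 -0.7 0.0224 -0.0409 -0 100; 0 -0 -0.6 0.0229 -0.0407 -0 100; 0 -0 -0.9 0.0291 -0.0265 0.026 100; 0 -0 -1 0.0295 -0.0261 0.026 100; 0 -0 -0.9 0.03 -0.0256 0.026 100; 0 -0 -1 0.0304 -0.0251 0.026 100; 0 -0 -0.9 0.0309 -0.0245 0.026 100
```

>>> drive_tool --motion "0 0 -0.4 0.0274 -0.029 -0.016 100; 0 0 -0.3 0.0276 -0.0287 -0.016 100; 0 0 -0.4 0.0278 -0.0286 -0.016 100; 0 0 -0.3 0.028 -0.0285 -0.016 100; 0 0 -0.6 0.028 -0.0355 0 100; 0 0 -0.6 0.0285 -0.035 0 100; 0 0 -0.6 0.029 -0.035 0 100; 0 0 -0.6 0.029 -0.0345 0 100; 0 0 -0.5 0.0295 -0.034 0 100; 0 0 -0.6 0.03 -0.034 0 100; 0 0 -0.5 0.03 -0.0335 0 100"

```text
clock: 1.48
position: [0.3531, -0.0874, 0.2598]
ee_rot: [-0.004, 0.979, 0.205, 0.001]
contact_force: [0.6, 0.2, -0.4]
width: 0.0853
```

Run:
```python
from plan import *
show()
rows([((.36,.18,.24),28,0,7),((.4265,.3655,.13),32.7,0,5)],100)
```

```text
t 1.475 pos [ 0.3531 -0.0874  0.2598] xyaw 23.68 z [-0.001  0.009 -1.   ] F [ 0.6  0.2 -0.4] w 0.0853
-0.1 -0 -0.6 0.0162 -0.0346 0.0032 100; -0.1 -0 -0.6 0.0166 -0.0344 0.0031 100; -0.1 -0 -0.6 0.017 -0.0342 0.003 100; -0 -0 -0.6 0.0173 -0.034 0.003 100; -0.1 -0.1 -0.6 0.0177 -0.0339 0.003 100; -0 -0 -0.7 0.018 -0.0337 0.0029 100; -0.1 -0.1 -0.6 0.0185 -0.0335 0.0029 100; 0 0 -0.9 0.0291 -0.0265 0.022 100; 0 0 -1 0.0296 -0.0261 0.022 100; 0 0 -0.9 0.03 -0.0255 0.022 100; 0 0 -1 0.0304 -0.0251 0.0219 100; 0 0 -0.9 0.0309 -0.0245 0.022 100
```

>>> drive_tool --motion "0 0 -0.6 0.016 -0.0345 0.003 100; 0 0 -0.6 0.0165 -0.0345 0.003 100; 0 0 -0.6 0.017 -0.034 0.003 100; 0 0 -0.6 0.0175 -0.034 0.003 100; 0 0 -0.6 0.0175 -0.034 0.003 100; 0 0 -0.7 0.018 -0.0335 0.003 100; 0 0 -0.6 0.0185 -0.0335 0.003 100; 0 0 -0.9 0.029 -0.0265 0.022 100; 0 0 -1 0.0295 -0.026 0.022 100; 0 0 -0.9 0.03 -0.0255 0.022 100; 0 0 -1 0.0305 -0.025 0.022 100; 0 0 -0.9 0.031 -0.0245 0.022 100"

```text
clock: 2.98
position: [0.4234, 0.3825, 0.128]
ee_rot: [-0.004, 0.958, 0.286, 0.002]
contact_force: [0.6, -1.2, -0.0]
width: 0.0852
```

Run:
```python
from plan import *
show()
p,r=rows([((.4265,.3655,.1),32.7,0,3)],100)
rows([((.4265,.3655,.04),32.7,0,3),((.4265,.3655,.01),32.7,0,3)],100,p,r)
```

```text
t 2.975 pos [0.4234 0.3825 0.128 ] xyaw 33.22 z [ 0.001  0.008 -1.   ] F [ 0.6 -1.2 -0. ] w 0.0852
-0.1 -0.1 0.2 -0.0023 0.0054 0.0093 100; -0.1 -0.1 0.2 -0.0023 0.0054 0.0093 100; -0.2 -0.1 0.1 -0.0022 0.0053 0.0093 100
0 -0 0 0 -0 0.02 100; 0 -0 0 0 -0 0.02 100; 0 -0 0 0 -0 0.02 100; 0 -0 0 -0 -0 0.01 100; 0 -0 0 -0 -0 0.01 100; 0 -0 0 -0 -0 0.01 100
```

>>> drive_tool --motion "-0.1 -0.1 0.2 -0.0025 0.0055 0.009 100; -0.1 -0.1 0.2 -0.002 0.0055 0.009 100; -0.2 -0.1 0.1 -0.002 0.005 0.009 100; 0 0 0 0 0 0 100; 0 0 0 0 0 0 100"

```text
clock: 3.6
position: [0.4255, 0.3636, 0.0977]
ee_rot: [0.001, 0.96, 0.281, -0.002]
contact_force: [0.1, 0.8, -0.6]
width: 0.0855
```

Run:
```python
from plan import *
show()
rows([((.4265,.3655,.04),32.7,0,4),((.4265,.3655,.01),32.7,0,4)],100)
for n in("top","scene"):
    im,d=get_image(n);np.savez(n+"1.npz",im=im,d=d)
    u=proj(n,[.4265,.3655,.06])[0].astype(int);x0,y0=max(u[0]-40,0),max(u[1]-35,0)
    cv2.imwrite(f"pics/pre_{n}.png",cv2.resize(im[y0:y0+70,x0:x0+80,::-1],None,fx=6,fy=6,interpolation=2))
```

```text
t 3.6 pos [0.4255 0.3636 0.0977] xyaw 32.7 z [-0.003 -0.004 -1.   ] F [ 0.1  0.8 -0.6] w 0.0855
0 0.1 -0 0.0005 -0.0003 0.0144 100; 0 0.1 -0 0.0005 -0.0003 0.0144 100; 0 0 -0 0.0005 -0.0003 0.0144 100; 0.1 0.1 -0 0.0005 -0.0003 0.0144 100; -0 -0 -0 -0 0 0.0075 100; -0 -0 -0 -0 0 0.0075 100; -0 -0 -0 -0 0 0.0075 100; -0 -0 -0 -0 0 0.0075 100
```

View pics/pre_scene.png

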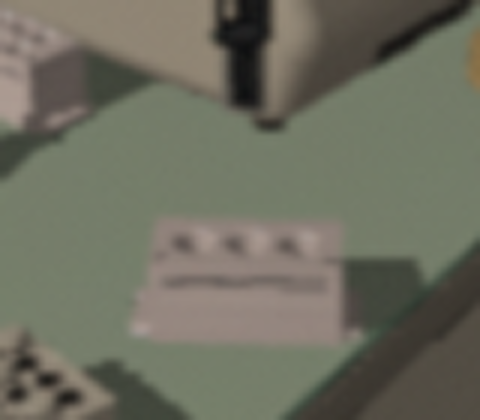

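The fingers hang centred over the block's wells at (240,240), with the same lateral column as the middle well. I'll go down now.

>>> drive_tool --motion "0 0.1 0 0.0005 -0.0003 0.0145 100; 0 0.1 0 0.0005 -0.0003 0.0145 100; 0 0 0 0 -0.0003 0.0145 100; 0 0 0 0 0 0.0145 100; 0 0 0 0 0 0.0075 100; 0 0 0 0 0 0.0075 100; 0 0 0 0 0 0.0075 100; 0 0 0 0 0 0.004 100; 0 0 0 0 0 0 100" --newtons 40

```text
clock: 4.82
position: [0.4258, 0.3653, 0.0069]
ee_rot: [0.001, 0.959, 0.282, -0.0]
contact_force: [0.0, 0.1, -0.2]
width: 0.0854
```

Run:
```python
from plan import *
show()
rows([((.4265,.3655,.01),32.7,0,1)],100)
```

```text
t 4.825 pos [0.4258 0.3653 0.0069] xyaw 32.74 z [-0.    -0.002 -1.   ] F [ 0.   0.1 -0.2] w 0.0854
0.1 0.1 0 0.0007 0.0002 -0.0031 100
```

>>> drive_tool --motion "0 0 0 0.0005 0 -0.002 100; 0 0 0 0 0 0 60; 0 0 0 0 0 0 30; 0 0 0 0 0 0 30; 0 0 0 0 0 0 30; 0 0 0 0 0 0 30; 0 0 0 0 0 0 30; 0 0 0 0 0 0 30" --newtons 60

```text
clock: 5.82
position: [0.427, 0.3661, 0.0103]
ee_rot: [0.0, 0.959, 0.282, 0.001]
contact_force: [-0.0, -0.6, -1.2]
width: 0.0256
```

Run:
```python
from plan import *
show()
```

```text
t 5.825 pos [0.427  0.3661 0.0103] xyaw 32.74 z [ 0.002 -0.    -1.   ] F [-0.  -0.6 -1.2] w 0.0256
```

The width went to 25.6 mm, so nothing is between the pads. I'll look.

Run:
```python
from plan import *
for n in("top","scene"):
    im,d=get_image(n);np.savez(n+"2.npz",im=im,d=d)
    u=proj(n,[.4265,.3655,.06])[0].astype(int);x0,y0=max(u[0]-40,0),max(u[1]-35,0)
    cv2.imwrite(f"pics/cl_{n}.png",cv2.resize(im[y0:y0+70,x0:x0+80,::-1],None,fx=7,fy=7,interpolation=2))
    cv2.imwrite(f"pics/clfull_{n}.png",im[...,::-1])
show()
```

```text
t 5.925 pos [0.427  0.366  0.0103] xyaw 32.74 z [ 0.002 -0.    -1.   ] F [-0.4  0.8  0.1] w 0.0256
```

View pics/cl_scene.png

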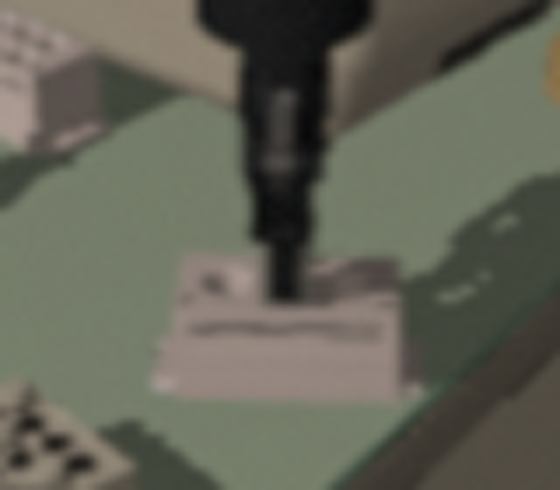

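View pics/clfull_top.png

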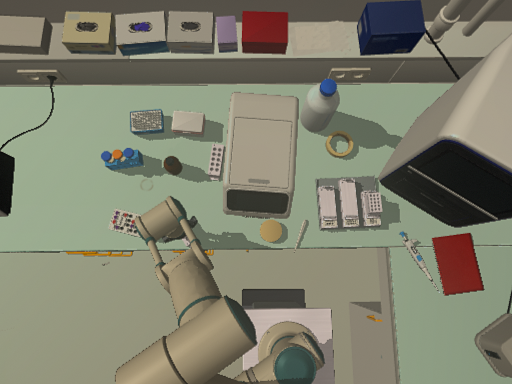

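Run:
```python
from plan import *
np.set_printoptions(precision=3,suppress=True)
z=np.load("scene2.npz");c=cloud("scene",z["d"]);im=z["im"]
u=proj("scene",[.4265,.3655,.06])[0].astype(int);x0,y0=u[0]-40,u[1]-35
print(x0,y0,"tcp px zoom",(proj("scene",[[.427,.366,.01],[.427,.366,.045]])-[x0,y0])*7)
for v in range(y0+14,y0+60,2):
    uu=x0+40
    print(v-y0,im[v,uu],c[v,uu])
```

```text
213 201 tcp px zoom [[283.179 349.828]
 [282.769 281.349]]
14 [75 73 69] [0.405 0.398 0.155]
16 [65 62 59] [0.403 0.402 0.151]
18 [65 63 59] [0.4   0.405 0.147]
20 [61 58 55] [0.395 0.412 0.146]
22 [69 66 63] [0.392 0.417 0.143]
24 [57 54 52] [0.391 0.418 0.138]
26 [34 33 31] [0.391 0.418 0.131]
28 [21 21 22] [0.397 0.41  0.119]
30 [17 16 16] [0.395 0.412 0.114]
32 [22 22 23] [0.404 0.401 0.099]
34 [20 20 21] [0.403 0.401 0.093]
36 [20 22 21] [0.414 0.386 0.075]
38 [19 20 20] [0.414 0.387 0.068]
40 [20 21 21] [0.417 0.383 0.058]
42 [37 35 34] [0.414 0.387 0.055]
44 [133 120 113] [0.417 0.382 0.044]
46 [125 113 107] [0.413 0.388 0.041]
48 [143 129 122] [0.415 0.385 0.032]
50 [152 138 130] [0.415 0.385 0.025]
52 [148 134 127] [0.416 0.384 0.017]
54 [150 135 127] [0.416 0.384 0.01 ]
56 [144 132 123] [0.417 0.382 0.001]
58 [118 126 107] [0.412 0.39  0.001]
```

View pics/cl_top.png

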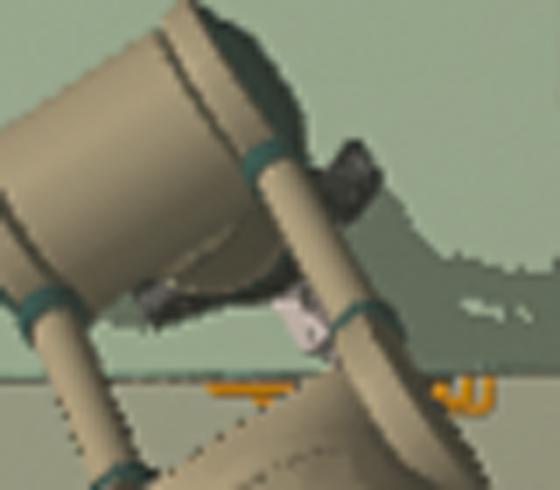

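```bash
python3 - <<'E'
from plan import *
np.set_printoptions(precision=3,suppress=True)
z=np.load("scene1.npz");c=cloud("scene",z["d"]);im=z["im"]
u=proj("scene",[.4265,.3655,.06])[0].astype(int);x0,y0=u[0]-40,u[1]-35
for v in range(max(0,y0-20),y0+24,2):
    print(v-y0,im[v,x0+40],c[v,x0+40], im[v,x0+43],c[v,x0+43])
z=np.load("scene2.npz");c=cloud("scene",z["d"]);im=z["im"]
sub=c[y0-20:y0+60,x0+20:x0+60];g=im[y0-20:y0+60,x0+20:x0+60].max(2)<60
b=g&(sub[...,2]>.03)
zz=sub[b]
# tool-frame coords
s,p,r=pose();q=r.inv().apply(zz-p)*1000
for lo in range(-180,20,10):
    k=(q[:,2]>=lo)&(q[:,2]<lo+10)
    if k.any():print(lo,k.sum(),"x",q[k,0].min().round(),q[k,0].max().round(),"y",q[k,1].min().round(),np.median(q[k,1]).round(),q[k,1].max().round())
E
cat > /dev/null
python3 - <<'E'
import sys;sys.path.insert(0,'.')
import os;os.chdir('.')
import cv2,numpy as np
im=np.load("scene2.npz")["im"][:,:,::-1]
cv2.imwrite("pics/sc2big.png",cv2.resize(im[150:280,190:320],None,fx=4.6,fy=4.6,interpolation=2))
E
```

```text
-20 [26 26 27] [0.406 0.396 0.256] [19 20 19] [0.399 0.392 0.256]
-18 [23 22 22] [0.407 0.394 0.249] [23 22 23] [0.398 0.393 0.252]
-16 [45 42 40] [0.405 0.398 0.245] [23 24 24] [0.397 0.394 0.246]
-14 [70 67 63] [0.393 0.415 0.249] [28 27 28] [0.385 0.412 0.25 ]
-12 [74 72 68] [0.389 0.419 0.246] [33 33 33] [0.382 0.416 0.246]
-10 [61 59 55] [0.389 0.42  0.241] [33 33 31] [0.382 0.416 0.241]
-8 [60 59 55] [0.388 0.421 0.236] [32 31 29] [0.382 0.417 0.236]
-6 [27 28 26] [0.392 0.415 0.226] [25 25 26] [0.38  0.419 0.231]
-4 [26 26 27] [0.389 0.42  0.224] [27 28 28] [0.38  0.419 0.226]
-2 [28 28 27] [0.387 0.423 0.22 ] [25 25 25] [0.38  0.419 0.22 ]
0 [24 22 22] [0.45  0.335 0.16 ] [25 25 25] [0.379 0.421 0.215]
2 [26 25 24] [0.453 0.331 0.151] [24 25 25] [0.378 0.422 0.21 ]
4 [30 29 30] [-0.084  1.086  0.615] [25 26 26] [0.38  0.42  0.202]
6 [28 27 27] [0.385 0.426 0.198] [32 31 29] [0.38  0.42  0.197]
8 [16 17 18] [0.396 0.41  0.182] [63 60 54] [0.389 0.407 0.183]
10 [23 22 22] [0.397 0.41  0.175] [67 63 57] [0.39  0.406 0.176]
12 [22 22 23] [0.395 0.412 0.171] [67 63 57] [0.388 0.40
[... 206 characters left out ...]
 [115 123 104] [ 0.546  0.2   -0.001] [61 58 50] [0.53  0.204 0.005]
22 [117 125 106] [ 0.538  0.212 -0.001] [110 118  99] [0.528 0.208 0.   ]
-180 79 x -34.0 30.0 y -39.0 -34.0 -18.0
-170 46 x -34.0 27.0 y -40.0 -35.0 -18.0
-160 27 x -12.0 7.0 y -41.0 -36.0 -28.0
-150 28 x -41.0 14.0 y -45.0 -39.0 214.0
-140 83 x -55.0 17.0 y -67.0 -20.0 230.0
-130 70 x -55.0 17.0 y -67.0 -24.0 223.0
-120 54 x -55.0 14.0 y -61.0 -20.0 213.0
-110 24 x -45.0 14.0 y -57.0 -53.0 190.0
-100 14 x -12.0 10.0 y -52.0 -48.0 -38.0
-90 19 x -9.0 10.0 y -48.0 -44.0 -40.0
-80 1 x -3.0 -3.0 y -28.0 -28.0 -28.0
-70 13 x -8.0 3.0 y -29.0 -25.0 -19.0
-60 10 x -6.0 3.0 y -29.0 -26.0 -24.0
-50 8 x -6.0 3.0 y -27.0 -25.0 -20.0
```

View pics/sc2big.png

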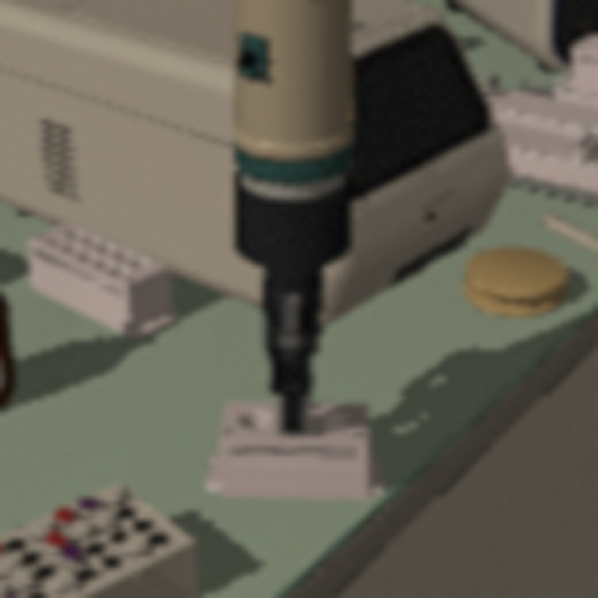

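The picture shows the fingertips about 36–40 mm higher than the reported TCP: the tip is at z≈0.05 while the reported z is 0.010. Before the descent the open tips were also at 0.148, against 0.098 reported. x and y agree. So I'll open and go lower by the amount seen, watching the force.

>>> drive_tool --motion "0 0 0 0 0 0 100; 0 0 0 0 0 0 100; 0 0 0 0 0 0 100; 0 0 0 0 0 0 100; 0 0 0 0 0 0 100; 0 0 0 0 0 0.008 100; 0 0 0 0 0 0.008 100; 0 0 0 0 0 0.004 100; 0 0 0 0 0 0 100"

```text
clock: 7.05
position: [0.4266, 0.3658, -0.0117]
ee_rot: [0.001, 0.959, 0.282, 0.0]
contact_force: [0.1, 0.3, 0.2]
width: 0.0853
```

```bash
cat > tip.py <<'E'
from plan import *
import sys
np.set_printoptions(precision=3,suppress=True)
tag=sys.argv[1]
im,d=get_image("scene");np.savez(f"s_{tag}.npz",im=im,d=d)
show();s,p,r=pose();c=cloud("scene",d)
u=proj("scene",p)[0].astype(int);y0,x0=max(u[1]-45,0),max(u[0]-40,0)
cv2.imwrite(f"pics/s_{tag}.png",cv2.resize(im[y0:y0+70,x0:x0+80,::-1],None,fx=7,fy=7,interpolation=2))
E
python3 tip.py d1
```

```text
t 7.1 pos [ 0.427  0.366 -0.011] xyaw 32.74 z [ 0.001 -0.001 -1.   ] F [-0.3 -0.9 -0.4] w 0.0854
```

View pics/s_d1.png

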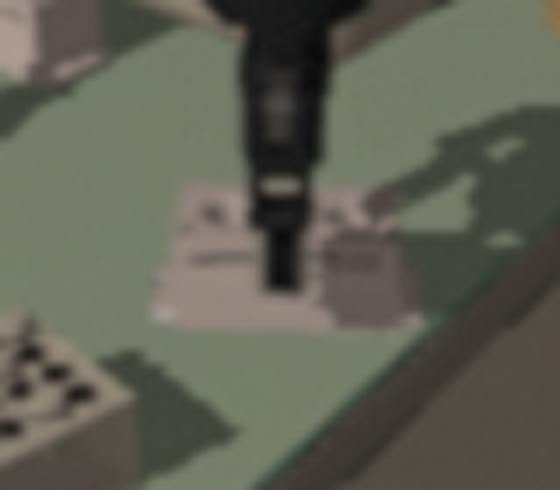

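Run:
```python
from plan import *
s,p,r=pose()
u=proj("scene",p)[0].astype(int);y0,x0=max(u[1]-45,0),max(u[0]-40,0)
o,d=rays("scene",[x0+282/7-.5,y0+292/7-.5]);d=d[0]
n=r.apply([0,1,0])
for y in(-.043,-.05,-.057):
    t=(y-n@(o-p))/(n@d);print(y,(o+t*d).round(4),r.inv().apply(o+t*d-p).round(4))
```

```text
-0.043 [0.4037 0.4022 0.0352] [ 0.0003 -0.043  -0.0468]
-0.05 [0.3996 0.4079 0.04  ] [-0.     -0.05   -0.0516]
-0.057 [0.3955 0.4136 0.0449] [-0.0004 -0.057  -0.0565]
```

>>> drive_tool --motion "0 0 0 0 0 0.007 100; 0 0 0 0 0 0.007 100; 0 0 0 0 0 0.003 100; 0 0 0 0 0 0 100; 0 0 0 0 0 0 70; 0 0 0 0 0 0 30; 0 0 0 0 0 0 30; 0 0 0 0 0 0 30; 0 0 0 0 0 0 30; 0 0 0 0 0 0 30" --newtons 60

```text
clock: 8.35
position: [0.4275, 0.366, -0.0291]
ee_rot: [0.0, 0.959, 0.282, 0.001]
contact_force: [0.5, -0.6, -0.3]
width: 0.0432
```

```bash
python3 tip.py d2
```

```text
t 8.4 pos [ 0.427  0.366 -0.029] xyaw 32.75 z [ 0.003 -0.    -1.   ] F [-0.1  0.1 -0.9] w 0.0437
```

View pics/s_d2.png

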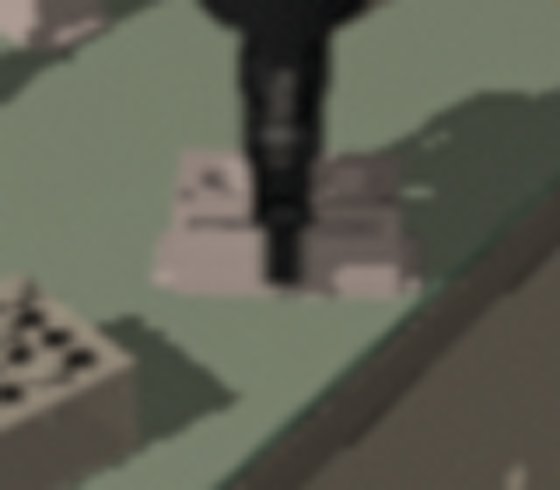

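The block is gripped (width 43.5 mm) and the pad tips are about 7 mm above its underside. Lift and carry.

Run:
```python
from plan import *
p,r=rows([((.425,.362,.03),32.7,0,3),((.40,.32,.17),32.7,0,4),((.36,.16,.2),25,0,5)],30)
rows([((.36,-.06,.2),15,0,6),((.46,-.14,.17),1.9,0,6)],30,p,r)
```

```text
0 -0 0 -0.0014 0.0007 -0.0197 30; 0 -0.1 0 -0.0014 0.0007 -0.0197 30; 0.1 -0 0.1 -0.0014 0.0008 -0.0198 30; -0 -0 -0 -0.0109 0.0055 -0.035 30; -0 -0 -0 -0.0109 0.0054 -0.035 30; -0 -0 -0 -0.0109 0.0055 -0.035 30; -0 -0 -0 -0.0109 0.0054 -0.035 30; -0 -0 1.5 -0.024 0.0226 -0.006 30; -0 -0 1.5 -0.0234 0.0233 -0.006 30; -0 -0 1.6 -0.0228 0.0238 -0.006 30; -0 -0 1.5 -0.0221 0.0245 -0.006 30; -0 -0 1.6 -0.0215 0.0251 -0.006 30
-0 -0 1.7 -0.0155 0.0332 -0 30; -0 -0 1.7 -0.0145 0.0337 -0 30; -0 -0 1.6 -0.0134 0.0341 -0 30; -0 -0 1.7 -0.0125 0.0345 -0 30; -0 -0 1.6 -0.0115 0.0348 -0.0001 30; -0 -0 1.7 -0.0105 0.0351 -0 30; -0 -0 2.2 0.0127 0.0172 0.005 30; -0 -0 2.2 0.0133 0.0167 0.005 30; -0 -0 2.2 0.0139 0.0162 0.005 30; -0 -0 2.2 0.0146 0.0156 0.005 30; -0 -0 2.1 0.0151 0.015 0.005 30; -0 -0 2.2 0.0157 0.0145 0.005 30
```

>>> drive_tool --motion "0 0 0 -0.0015 0.0005 -0.015 30; 0 0 0 -0.0015 0.0005 -0.02 30; 0 0 0 -0.0015 0.001 -0.02 30; 0 0 0 -0.011 0.0055 -0.035 30; 0 0 0 -0.011 0.0055 -0.035 30; 0 0 0 -0.011 0.0055 -0.035 30; 0 0 0 -0.011 0.0055 -0.035 30; 0 0 1.5 -0.024 0.0225 -0.006 30; 0 0 1.5 -0.0235 0.0235 -0.006 30; 0 0 1.5 -0.023 0.024 -0.006 30; 0 0 1.5 -0.022 0.0245 -0.006 30; 0 0 1.5 -0.0215 0.025 -0.006 30"

```text
clock: 9.9
position: [0.3498, 0.1522, 0.2065]
ee_rot: [0.001, 0.976, 0.219, -0.003]
contact_force: [0.7, -0.6, -4.6]
width: 0.0432
```

Run:
```python
from plan import *
show()
rows([((.36,-.06,.19),15,0,6),((.46,-.14,.17),1.9,0,6)],30)
```

```text
t 9.9 pos [0.3498 0.1522 0.2065] xyaw 25.24 z [-0.005 -0.004 -1.   ] F [ 0.7 -0.6 -4.6] w 0.0432
0 0.1 1.7 -0.0135 0.0327 0.0029 30; 0 0 1.7 -0.0126 0.0331 0.0028 30; 0 0.1 1.7 -0.0116 0.0335 0.0029 30; 0 0 1.7 -0.0106 0.0338 0.0028 30; 0.1 0.1 1.7 -0.0095 0.0341 0.0028 30; -0 0 1.7 -0.0085 0.0343 0.0028 30; 0 0 2.2 0.0126 0.0172 0.0033 30; 0 0 2.2 0.0133 0.0167 0.0033 30; 0 0 2.2 0.0139 0.0162 0.0033 30; 0 0 2.2 0.0145 0.0156 0.0034 30; 0 0 2.2 0.0151 0.0151 0.0033 30; 0 0 2.1 0.0158 0.0145 0.0034 30
```

>>> drive_tool --motion "0 0 1.7 -0.0135 0.0325 0.003 30; 0 0 1.7 -0.0125 0.033 0.003 30; 0 0 1.7 -0.0115 0.0335 0.003 30; 0 0 1.7 -0.0105 0.034 0.003 30; 0 0 1.7 -0.0095 0.034 0.003 30; 0 0 1.7 -0.0085 0.0345 0.003 30; 0 0 2.2 0.0125 0.017 0.003 30; 0 0 2.2 0.0135 0.0165 0.003 30; 0 0 2.2 0.014 0.016 0.003 30; 0 0 2.2 0.0145 0.0155 0.0035 30; 0 0 2.2 0.015 0.015 0.0035 30; 0 0 2.1 0.016 0.0145 0.0035 30"

```text
clock: 11.4
position: [0.4575, -0.1482, 0.1708]
ee_rot: [0.0, 1.0, 0.008, -0.001]
contact_force: [-0.8, -0.3, -4.7]
width: 0.0433
```

Run:
```python
from plan import *
s,p,r=pose();show()
im,d=get_image("top");np.savez("top3.npz",im=im,d=d);cv2.imwrite("pics/top3.png",im[...,::-1])
im,d=get_image("scene");np.savez("scene3.npz",im=im,d=d);cv2.imwrite("pics/scene3.png",cv2.resize(im[110:230,260:400,::-1],None,fx=5,fy=5,interpolation=2))
```

```text
t 11.4 pos [ 0.4575 -0.1482  0.1708] xyaw 0.89 z [-0.002 -0.    -1.   ] F [-0.8 -0.3 -4.7] w 0.0433
```

View pics/top3.png

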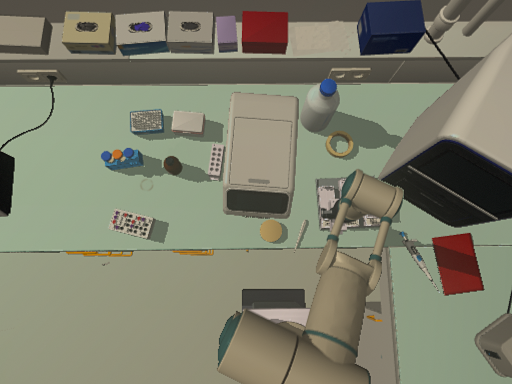

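View pics/scene3.png

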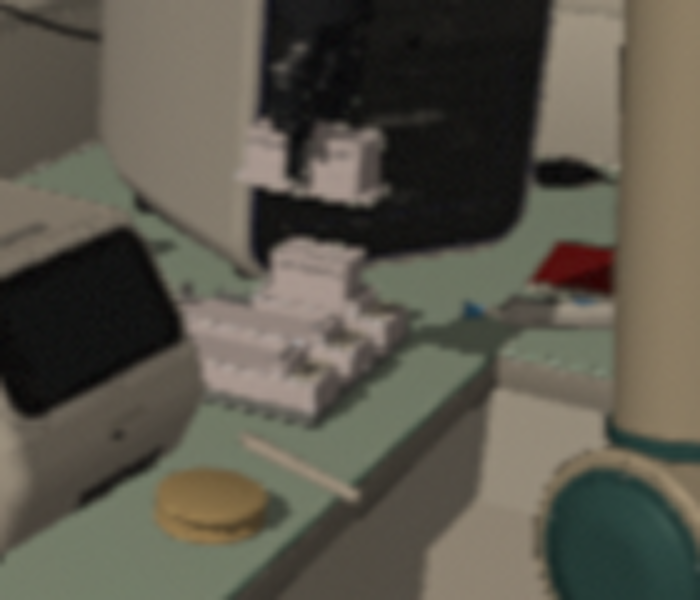

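The block hangs level in the gripper, but the arm hides it from the top camera, so I'll check with the scene camera. Next I tilt and move to 25 mm above the hooking pose.

```bash
cat > bay.py <<'E'
from plan import *
S=np.array([.5255,-.158,.038]);YAW=1.9
a=np.radians(YAW);X=np.array([np.cos(a),np.sin(a),0]);Y=np.array([-X[1],X[0],0]);Zw=np.array([0,0,1.])
OFF=np.array([-.001,0,-.0515])
def tcp_for(low_x,low_z,tilt,dy=0):
    """low near edge of foot at bay x,z (mm)"""
    t=np.radians(tilt)
    cx=low_x+57.5*np.cos(t)-22.5*np.sin(t);cz=low_z+57.5*np.sin(t)+22.5*np.cos(t)
    c=S+X*cx/1e3+Y*dy/1e3+Zw*cz/1e3
    return c-target_R(YAW,tilt).apply(OFF)
def where():
    s,p,r=pose();c=p+r.apply(OFF);M=r.as_matrix()
    ax=M[:,0];tilt=np.degrees(np.arcsin(ax[2]))
    lo=c+r.apply([-.0575,0,.0225])-S;cc=c-S
    print("F",s["contact_force"].round(1),"M",s["moment"].round(2),"t",s["clock"],"tilt",tilt.round(2),"yaw",np.degrees(np.arctan2(ax[1],ax[0])).round(2),"low edge bay mm",(np.array([lo@X,lo@Y,lo[2]])*1e3).round(1),"centre",(np.array([cc@X,cc@Y,cc[2]])*1e3).round(1))
    return c,r
E
python3 - <<'E'
from bay import *
where()
T=tcp_for(-39,25,12.5);print(T)
rows([((T[0],T[1],.14),1.9,6.5,3),(T,1.9,12.5,5)],30)
E
```

```text
F [ 0.2  0.5 -3.2] M [-0.01  0.05  0.03] t 11.5 tilt -0.05 yaw 0.9 low edge bay mm [-124.6   11.7  161.6] centre [-67.1  10.7 184.1]
[ 0.54987666 -0.15719134  0.04734913]
0 2.2 -0.3 0.0303 0.003 0.0102 30; 0.1 2.2 -0.3 0.0298 0.0032 0.0113 30; 0.1 2.2 -0.4 0.0293 0.0033 0.0124 30; -0 1.2 0 -0.0021 0 0.0184 30; -0 1.2 0 -0.0025 0 0.0184 30; -0 1.2 0 -0.0029 0 0.0183 30; -0 1.2 0 -0.0032 0 0.0183 30; -0.1 1.2 0 -0.0037 0.0001 0.0181 30
```

>>> drive_tool --motion "0 2.2 -0.3 0.0305 0.003 0.01 30; 0 2.2 -0.3 0.03 0.003 0.0115 30; 0 2.2 -0.4 0.0295 0.0035 0.0125 30; 0 1.2 0 -0.002 0 0.0185 30; 0 1.2 0 -0.0025 0 0.0185 30; 0 1.2 0 -0.003 0 0.018 30; 0 1.2 0 -0.003 0 0.018 30; 0 1.2 0 -0.0035 0 0.018 30; 0 0 0 0 0 0 30; 0 0 0 0 0 0 30"

```text
clock: 12.75
position: [0.5524, -0.1563, 0.0423]
ee_rot: [-0.003, 0.994, 0.015, 0.107]
contact_force: [0.6, 0.4, -3.7]
width: 0.0435
```

```bash
cat > ov.py <<'E'
from bay import *
import sys
tag=sys.argv[1]
c,r=where()
im,d=get_image("scene");np.savez(f"s_{tag}.npz",im=im,d=d)
x0,y0,w,h=285,125,70,75;k=8
a=cv2.resize(im[y0:y0+h,x0:x0+w,::-1],None,fx=k,fy=k,interpolation=cv2.INTER_CUBIC)
cv2.imwrite(f"pics/raw_{tag}.png",a)
def ln(P,col):
    q=(proj("scene",P)-[x0,y0]+.5)*k-.5
    cv2.polylines(a,[np.round(q).astype(int)],True,col,1)
def bx(x0,x1,y0,y1,z):return [c+r.apply(np.array(v)/1e3) for v in((x0,y0,z),(x1,y0,z),(x1,y1,z),(x0,y1,z))]
ln(bx(-47.5,47.5,-22,22,-22.5),(0,0,255));ln(bx(-47.5,47.5,-22,22,22.5),(0,0,255));ln(bx(-57.5,57.5,-18,18,22.5),(255,0,0))
def B(x0,x1,y0,y1,z):return [S+X*u/1e3+Y*v/1e3+Zw*z/1e3 for u,v in((x0,y0),(x1,y0),(x1,y1),(x0,y1))]
ln(B(-86,-64,-26,26,0),(0,255,255));ln(B(-54.5,-49.5,-20.5,20.5,14),(0,200,0))
cv2.imwrite(f"pics/ov_{tag}.png",a)
E
python3 ov.py p1
```

```text
F [ 0.6  0.4 -3.7] M [-0.03  0.23 -0.01] t 12.75 tilt 12.3 yaw 1.75 low edge bay mm [-36.4   0.9  20.2] centre [15.   0.7 54.4]
```

View pics/ov_p1.png

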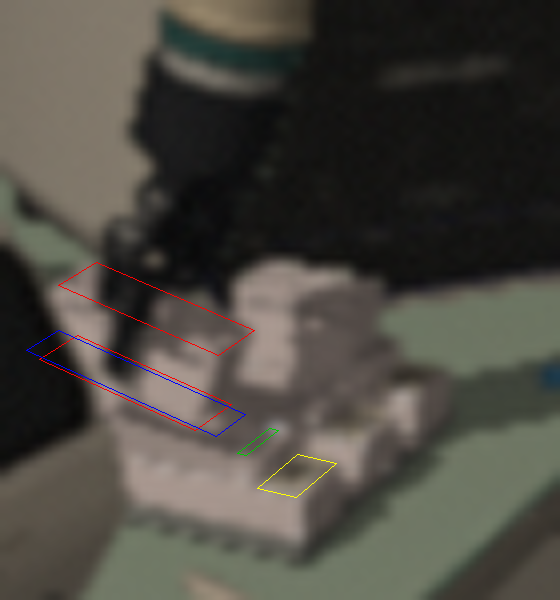

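View pics/raw_p1.png

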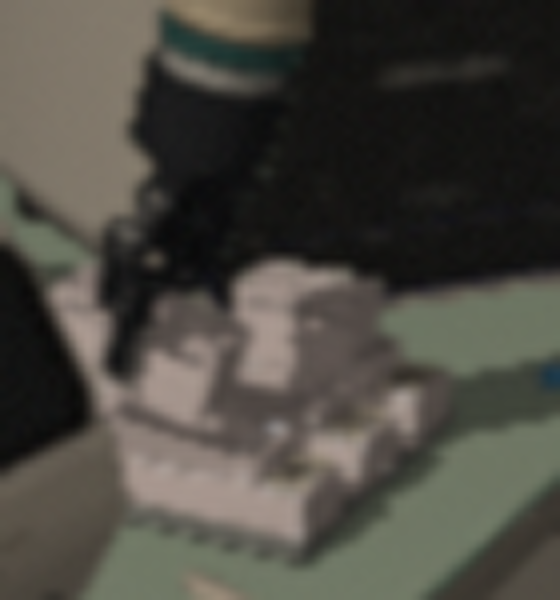

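The block's near top corner is at (216,344) and the label at (300,466). Both sit about 10 zoomed pixels above their predicted positions, which is the same small camera bias, so block and bay agree with each other. I'll go down close to the deck.

Run:
```python
from bay import *
rows([(tcp_for(-41,10,12.5),1.9,12.5,3),(tcp_for(-42,3,12.5),1.9,12.5,3)],30)
```

```text
-0.1 0.1 -0 -0.0021 0.0003 0.0029 30; -0 0.1 -0.1 -0.0021 0.0003 0.0029 30; -0.1 0 -0 -0.0021 0.0004 0.0029 30; 0 0 -0 -0.0008 -0 0.0022 30; 0 0 -0 -0.0009 -0 0.0022 30; 0 0 -0 -0.0008 -0 0.0023 30
```

>>> drive_tool --motion "-0.1 0.1 0 -0.002 0.0003 0.003 30; 0 0.1 -0.1 -0.002 0.0003 0.003 30; -0.1 0 0 -0.002 0.0004 0.003 30; 0 0 0 -0.001 0 0.002 30; 0 0 0 -0.001 0 0.002 30; 0 0 0 0 0 0 30; 0 0 0 0 0 0 30"

```text
clock: 13.68
position: [0.5484, -0.158, 0.0287]
ee_rot: [-0.001, 0.994, 0.016, 0.11]
contact_force: [0.2, 0.2, -4.1]
width: 0.0437
```

```bash
python3 ov.py p2
python3 - <<'E'
from bay import *
rows([(tcp_for(-42,1,12.5),1.9,12.5,2)],30)
E
```

```text
F [ 0.2  0.2 -4.1] M [-0.    0.25 -0.01] t 13.675 tilt 12.65 yaw 1.91 low edge bay mm [-40.5  -0.7   6.2] centre [10.6 -0.6 40.8]
0.1 -0.1 0 -0.0013 -0.0003 0.0025 30; 0 -0 0 -0.0013 -0.0004 0.0024 30
```

View pics/ov_p2.png

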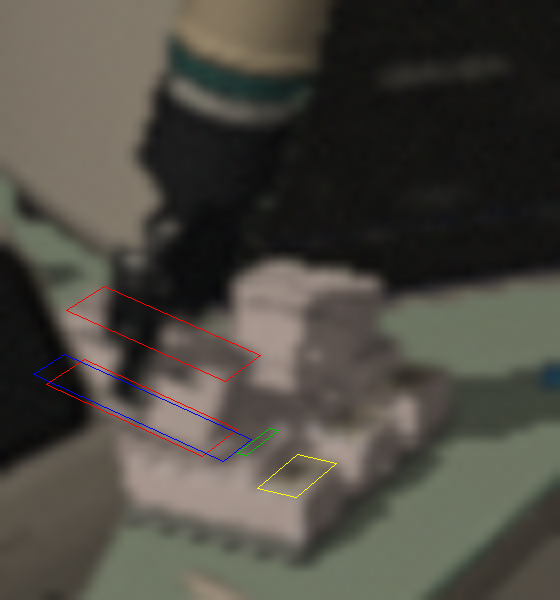

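>>> drive_tool --motion "0 0 0 -0.0013 -0.0004 0.0025 30; 0 0 0 -0.0008 -0.0003 0.002 30; 0 0 0 -0.0003 0 0.0015 30; 0 0 0 0 0 0 30"

```text
clock: 14.22
position: [0.5475, -0.1573, 0.0222]
ee_rot: [-0.001, 0.994, 0.017, 0.11]
contact_force: [-0.3, 0.5, -3.5]
width: 0.0437
```

Run:
```python
from bay import *
where()
```

```text
F [-0.3  0.5 -3.5] M [0.04 0.28 0.01] t 14.225 tilt 12.67 yaw 1.92 low edge bay mm [-41.4   0.   -0.4] centre [ 9.7  0.1 34.2]
```

>>> drive_tool --motion "0 0 0 -0.0002 0 0.001 30; 0 0 0 -0.0002 0 0.001 30; 0 0 0 0 0 0 30"

```text
clock: 14.6
position: [0.5476, -0.1573, 0.0222]
ee_rot: [-0.001, 0.994, 0.017, 0.111]
contact_force: [-0.6, 0.2, -2.2]
width: 0.0437
```

Run:
```python
from bay import *
where()
```

```text
F [-0.6  0.2 -2.2] M [0.03 0.39 0.01] t 14.6 tilt 12.72 yaw 1.95 low edge bay mm [-41.4   0.   -0.4] centre [ 9.8  0.1 34.2]
```

Contact with the deck came at a predicted −0.4 mm, so the geometry agrees. Now slide the tongue under the bar.

>>> drive_tool --motion "0 0 0 -0.003 0 -0.0005 30; 0 0 0 -0.003 0 -0.0005 30; 0 0 0 0 0 0 30"

```text
clock: 14.98
position: [0.5428, -0.1582, 0.0224]
ee_rot: [0.0, 0.994, 0.017, 0.112]
contact_force: [-1.8, -0.1, -2.2]
width: 0.0436
```

Run:
```python
from bay import *
where()
```

```text
F [-1.8 -0.1 -2.2] M [ 0.05  0.33 -0.01] t 14.975 tilt 12.91 yaw 1.94 low edge bay mm [-46.2  -0.7  -0.4] centre [ 4.8 -0.6 34.3]
```

>>> drive_tool --motion "0 0 0 -0.003 -0.0005 -0.0005 30; 0 0 0 -0.003 -0.0003 -0.0005 30; 0 0 0 -0.002 0 -0.0004 30; 0 0 0 0 0 0 30"

```text
clock: 15.48
position: [0.5357, -0.1585, 0.0226]
ee_rot: [0.001, 0.993, 0.016, 0.114]
contact_force: [0.9, -0.5, -1.4]
width: 0.0439
```

Run:
```python
from bay import *
where()
```

```text
F [ 0.9 -0.5 -1.4] M [ 0.07  0.1  -0.03] t 15.475 tilt 13.08 yaw 1.92 low edge bay mm [-53.4  -0.7  -0.4] centre [-2.5 -0.5 34.5]
```

>>> drive_tool --motion "0 -0.2 0 -0.0015 -0.0005 -0.0003 30; 0 -0.2 0 -0.0015 0 -0.0003 30; 0 0 0 -0.001 0 -0.0002 30; 0 0 0 0 0 0 30"

```text
clock: 15.98
position: [0.5324, -0.158, 0.0223]
ee_rot: [0.001, 0.994, 0.016, 0.111]
contact_force: [2.4, 0.7, -4.1]
width: 0.0437
```

```bash
python3 ov.py p3
```

```text
F [ 2.4  0.7 -4.1] M [ 0.04 -0.07 -0.02] t 15.975 tilt 12.75 yaw 1.85 low edge bay mm [-56.6   0.   -0.3] centre [-5.4  0.1 34.3]
```

View pics/raw_p3.png

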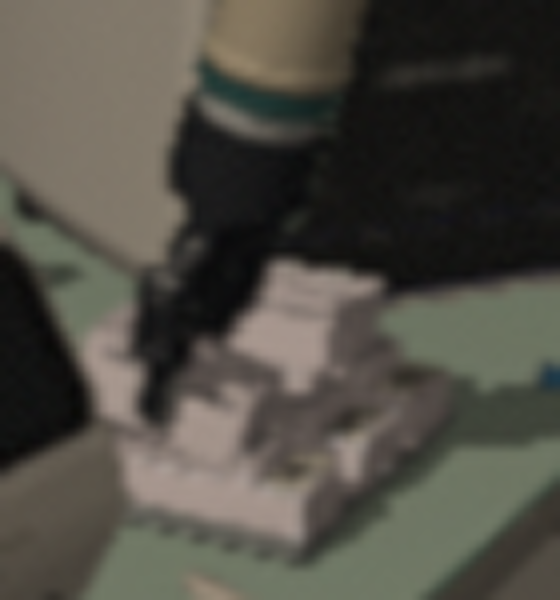

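The block's near face at (250,400) is now close behind the bar and label, and Fx is rising. Push slightly further until it stops.

>>> drive_tool --motion "0 0 0 -0.0015 0 -0.0003 30; 0 0 0 -0.002 0 -0.0004 30; 0 0 0 -0.002 0 -0.0004 30"

```text
clock: 16.4
position: [0.5324, -0.1585, 0.0235]
ee_rot: [0.001, 0.993, 0.014, 0.116]
contact_force: [8.2, 2.2, -7.3]
width: 0.0437
```

Run:
```python
from bay import *
where()
```

```text
F [ 8.2  2.2 -7.3] M [ 0.5  -1.24  0.09] t 16.4 tilt 13.35 yaw 1.6 low edge bay mm [-56.8  -0.2   0.2] centre [-6.  -0.3 35.4]
```

The block has stopped and is hooked (Fx 8 N, low edge at −56.8 mm). Now rotate it down about the toe edge while still gripped.

Run:
```python
from bay import *
p,r=rows([(tcp_for(-56.7,0,8.5),1.9,8.5,4)],30)
rows([(tcp_for(-57,0,4),1.9,4,4),(tcp_for(-57.2,-.5,0),1.9,0,4)],30,p,r)
```

```text
0.1 -1.2 -0.1 -0.0007 -0.0002 0.0013 30; 0.1 -1.2 -0.1 -0.0006 -0.0002 0.0013 30; 0.1 -1.2 -0.1 -0.0006 -0.0001 0.0013 30; 0.1 -1.3 -0 -0.0006 -0.0002 0.0012 30
-0 -1.1 -0 -0.0007 0 0.0011 30; -0 -1.1 -0 -0.0007 0 0.0011 30; -0 -1.1 -0 -0.0006 0 0.0012 30; -0 -1.2 -0 -0.0006 0 0.0012 30; -0 -1 -0 -0.0006 0 0.0011 30; -0 -1 -0 -0.0006 0 0.0011 30; -0 -1 -0 -0.0005 0 0.0012 30; -0 -1 -0 -0.0006 0 0.0011 30
```

>>> drive_tool --motion "0 -1.2 -0.1 -0.0006 -0.0002 0.0013 30; 0 -1.2 -0.1 -0.0006 -0.0002 0.0013 30; 0 -1.2 0 -0.0006 0 0.0013 30; 0 -1.2 0 -0.0006 0 0.0012 30; 0 0 0 0 0 0 30" --newtons 90

```text
clock: 17.02
position: [0.5298, -0.1581, 0.0182]
ee_rot: [0.002, 0.997, 0.016, 0.071]
contact_force: [0.8, 0.5, -2.6]
width: 0.043
```

Run:
```python
from bay import *
where()
p,r=rows([(tcp_for(-57,0,4),1.9,4,4),(tcp_for(-57.2,-.5,0),1.9,0,4)],30)
```

```text
F [ 0.8  0.5 -2.6] M [-0.01 -0.22  0.07] t 17.025 tilt 8.18 yaw 1.85 low edge bay mm [-57.7  -0.    0.6] centre [-4.   0.1 31. ]
0.1 -1 -0 -0.0004 -0.0001 0.0012 30; 0.1 -1.1 -0 -0.0004 -0.0001 0.0012 30; 0.1 -1 -0 -0.0004 -0 0.0012 30; 0.1 -1.1 -0.1 -0.0003 -0.0001 0.0013 30; -0 -1 0 -0.0006 0 0.0011 30; -0 -1 0 -0.0006 0 0.0011 30; -0 -1 0 -0.0006 0 0.0012 30; -0 -1 0 -0.0005 0 0.0011 30
```

>>> drive_tool --motion "0.1 -1 0 -0.0004 0 0.0013 30; 0.1 -1 0 -0.0004 0 0.0013 30; 0.1 -1 0 -0.0004 0 0.0013 30; 0 -1 0 -0.0004 0 0.0013 30"

```text
clock: 17.52
position: [0.5271, -0.1582, 0.0164]
ee_rot: [0.0, 0.999, 0.016, 0.035]
contact_force: [-5.0, 0.8, 12.4]
width: 0.0427
```

Run:
```python
from bay import *
where()
p,r=rows([(tcp_for(-57.2,-.5,0),1.9,0,5)],30)
```

```text
F [-5.   0.8 12.4] M [ 0.24 -0.01  0.04] t 17.525 tilt 4.01 yaw 1.81 low edge bay mm [-58.8  -0.1   3.2] centre [-3.  -0.1 29.7]
0 -0.8 -0 -0.0002 -0.0001 0.0016 30; 0 -0.8 -0 -0.0001 -0 0.0016 30; 0 -0.8 -0 -0.0001 -0.0001 0.0016 30; 0.1 -0.8 -0 -0.0001 -0 0.0015 30; 0 -0.8 -0.1 -0.0001 -0 0.0016 30
```

>>> drive_tool --motion "0 -0.5 0 0.0002 0 0.002 30; 0 -0.5 0 0.0002 0 0.002 30; 0 -0.5 0 0.0002 0 0.002 30"

```text
clock: 17.9
position: [0.5263, -0.1583, 0.0141]
ee_rot: [0.001, 1.0, 0.016, 0.021]
contact_force: [-2.6, 1.3, 9.1]
width: 0.0433
```

Run:
```python
from bay import *
where()
p,r=rows([(tcp_for(-57.2,-.5,0),1.9,0,4)],30)
```

```text
F [-2.6  1.3  9.1] M [0.14 0.41 0.11] t 17.9 tilt 2.36 yaw 1.82 low edge bay mm [-58.8  -0.1   2.7] centre [-2.3 -0.1 27.6]
0 -0.6 -0 0.0001 -0.0001 0.0014 30; 0 -0.6 -0 0.0001 -0.0001 0.0014 30; 0.1 -0.6 -0 0.0001 -0 0.0014 30; 0 -0.6 -0.1 0 -0.0001 0.0014 30
```

>>> drive_tool --motion "0 -0.6 0 0.0002 0 0.004 30; 0 -0.6 0 0.0002 0 0.004 30; 0 -0.6 0 0.0002 0 0.004 30"

```text
clock: 18.27
position: [0.5261, -0.1585, 0.0087]
ee_rot: [0.002, 1.0, 0.016, 0.004]
contact_force: [-15.4, 3.2, 46.3]
width: 0.0433
```

```bash
python3 ov.py p4
python3 - <<'E'
from bay import *
p,r=rows([(tcp_for(-57.2,-.5,0),1.9,0,4)],30)
E
```

```text
F [-15.4   3.2  46.3] M [ 1.04  1.41 -0.14] t 18.275 tilt 0.4 yaw 1.8 low edge bay mm [-58.2  -0.3  -0.7] centre [-0.8 -0.3 22.2]
0.1 -0.1 -0 0.0002 -0.0001 0.0001 30; 0 -0.1 -0 0.0002 -0.0001 0.0001 30; 0.1 -0.1 -0 0.0002 -0.0001 0 30; 0 -0.1 -0.1 0.0002 -0.0002 0.0001 30
```

View pics/ov_p4.png

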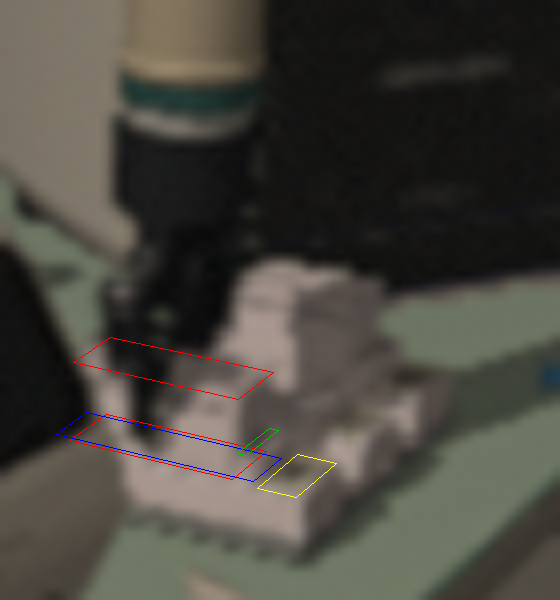

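The tool is flat with the block centre at 22.2 mm, pressing 46 N onto the deck. Open, lift and look.

>>> drive_tool --motion "0 0 0 0 0 -0.0005 30; 0 0 0 0 0 0 100; 0 0 0 0 0 0 100; 0 0 0 0 0 0 100; 0 0 0 0 0 0 100; 0 0 0 0 0 -0.02 100; 0 0 0 0 0 -0.04 100; 0 0 0 -0.01 0 -0.04 100; 0 0 0 -0.04 0 -0.03 100; 0 0 0 -0.05 0 0 100; 0 0 0 -0.05 0 0 100; 0 0 0 0 0 0 100"

```text
clock: 19.82
position: [0.371, -0.1633, 0.1413]
ee_rot: [0.002, 1.0, 0.016, 0.001]
contact_force: [1.0, -1.3, 0.5]
width: 0.0852
```

```bash
cat > chk.py <<'E'
from bay import *
import sys
tag=sys.argv[1];show()
for n,(x0,y0,w,h) in dict(top=(305,165,90,80),scene=(285,140,60,65)).items():
    im,d=get_image(n);np.savez(f"{n}_{tag}.npz",im=im,d=d)
    k=6 if n=="top" else 9
    cv2.imwrite(f"pics/{n}_{tag}.png",cv2.resize(im[y0:y0+h,x0:x0+w,::-1],None,fx=k,fy=k,interpolation=2))
E
python3 chk.py e1
```

```text
t 19.825 pos [ 0.371  -0.1633  0.1413] xyaw 1.87 z [ 0.003 -0.004 -1.   ] F [ 1.  -1.3  0.5] w 0.0852
```

View pics/top_e1.png

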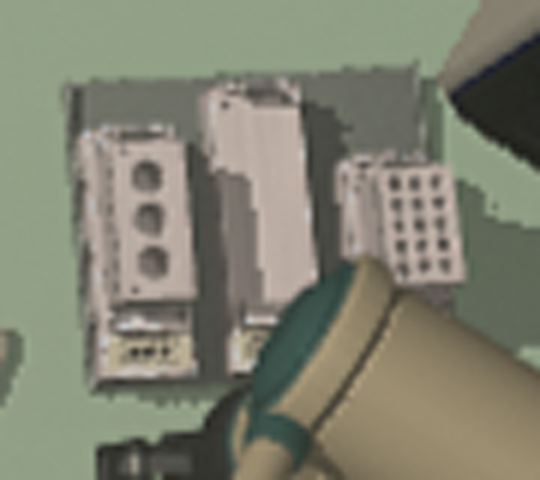

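View pics/scene_e1.png

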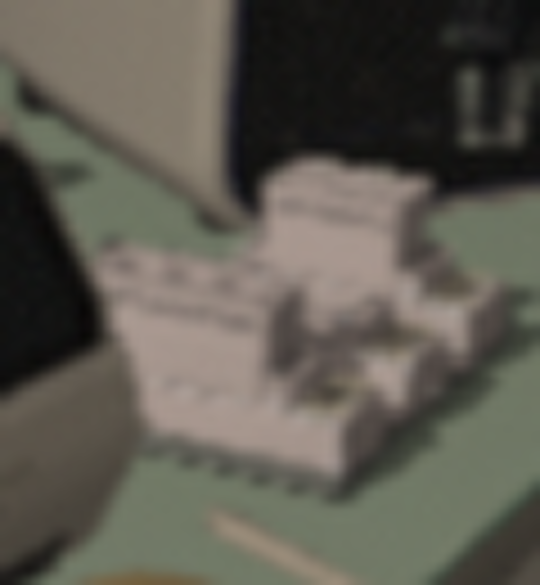

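The top view shows the block in the left bay, with wells at (148,175), (150,217) and (152,263). The scene view shows its top about parallel to the channel. I'll check flatness with a plane fit on the depth.

```bash
cat > flat.py <<'E'
from bay import *
import sys
for n,(x0,y0,w,h) in dict(top=(318,180,25,40),scene=(290,160,35,40)).items():
    d=np.load(f"{n}_{sys.argv[1]}.npz")["d"];c=cloud(n,d)[y0:y0+h,x0:x0+w].reshape(-1,3)
    l=(c-S)@np.c_[X,Y,Zw]*1e3
    for name,xr,top in (("m",(-44,44),45),):
        k=(l[:,0]>xr[0])&(l[:,0]<xr[1])&(abs(l[:,1])<19)&(l[:,2]>36)&(l[:,2]<66)
        q=l[k];A=np.c_[q[:,:2],np.ones(len(q))]
        for _ in range(4):
            s=np.linalg.lstsq(A,q[:,2],rcond=None)[0];e=q[:,2]-A@s;g=abs(e)<max(2*e.std(),1);q,A=q[g],A[g]
        print(n,len(q),"slope x deg",np.degrees(s[0]).round(2),"slope y",np.degrees(s[1]).round(2),"z0",s[2].round(2),"std",e.std().round(2), "se deg",np.degrees(e.std()/np.sqrt(len(q))/25).round(2))
im=np.load(f"top_{sys.argv[1]}.npz")
c=cloud("top",im["d"]);
sub=c[180:225,315:345].reshape(-1,3);m=(sub[:,2]>.076)&(sub[:,2]<.105)
u,v=np.meshgrid(np.arange(315,345),np.arange(180,225));uv=np.c_[u.ravel(),v.ravel()][m]
P=(onz("top",uv,.083)-S)@np.c_[X,Y,Zw]*1e3
print(len(uv),cv2.minAreaRect(P[:,:2].astype(np.float32)),P.mean(0))
w=(np.array([(148,176),(150,217),(152,263)])+.5)/6-.5+[305,165]
print("wells bay mm",((onz("top",w,.083)-S)@np.c_[X,Y,Zw]*1e3).round(1))
E
python3 flat.py e1
python3 - <<'E'
import cv2,numpy as np
a=np.load("top_e1.npz")["im"][:,:,::-1];b=np.load("top0.npz")["im"][:,:,::-1]
cv2.imwrite("pics/catch.png",np.hstack([cv2.resize(i[178:205,312:348],None,fx=10,fy=10,interpolation=2) for i in(b,a)]))
E
```

```text
top 176 slope x deg -1.08 slope y 3.09 z0 45.37 std 2.26 se deg 0.39
scene 57 slope x deg -0.27 slope y -0.03 z0 45.35 std 1.11 se deg 0.34
269 ((-0.6523857116699219, 0.9673900604248047), (94.55304718017578, 46.28083038330078), 0.10202313959598541) [-1.27333136  0.40039751 45.        ]
wells bay mm [[ 25.7   0.5  45. ]
 [  0.8   1.4  45. ]
 [-26.8   2.5  45. ]]
```

View pics/catch.png

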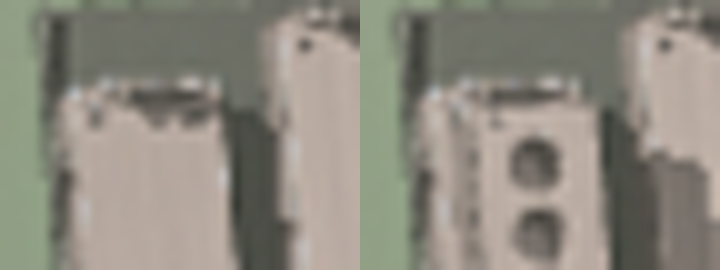

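The block is flat within noise (slope −0.3° to −1.1°, top at +45.4 mm) and centred to about 1 mm. To be sure of the catch, I'll press the far end with shut fingers.

Run:
```python
from bay import *
T=S+X*.040;print(T)
rows([((T[0],T[1],.15),1.9,0,5),((T[0],T[1],.075),1.9,0,5)],0)
```

```text
[ 0.56547801 -0.15667379  0.038     ]
0.1 -0.1 0 0.0382 -0.0003 -0.0014 0; 0.1 -0.1 0 0.0382 -0.0003 -0.0015 0; 0 -0.1 0 0.0382 -0.0003 -0.0015 0; 0.1 -0 0 0.0381 -0.0003 -0.0016 0; 0 -0.1 0 0.0382 -0.0003 -0.0016 0; 0 0 0 0 -0 0.015 0; 0 0 0 0 -0 0.015 0; 0 0 0 0 -0 0.015 0; 0 0 0 0 -0 0.015 0; 0 0 0 0 -0 0.015 0
```

>>> drive_tool --motion "0.1 -0.1 0 0.038 -0.0003 -0.0015 0; 0.1 -0.1 0 0.038 -0.0003 -0.0015 0; 0 0 0 0.038 -0.0003 -0.0015 0; 0 0 0 0.038 -0.0003 -0.0015 0; 0 0 0 0.036 0 0 0; 0 0 0 0 0 0 0; 0 0 0 0 0 0.015 0; 0 0 0 0 0 0.015 0; 0 0 0 0 0 0.015 0; 0 0 0 0 0 0.01 0; 0 0 0 0 0 0.005 0; 0 0 0 0 0 0 0"

```text
clock: 21.42
position: [0.5752, -0.1562, 0.0801]
ee_rot: [0.001, 1.0, 0.018, 0.001]
contact_force: [-0.7, 0.4, 0.4]
width: 0.0001
```

```bash
python3 - <<'E'
from bay import *
show()
T=S+X*.040
rows([((T[0],T[1],.055),1.9,0,4)],0)
E
python3 chk.py e2
```

```text
t 21.425 pos [ 0.5752 -0.1562  0.0801] xyaw 2.08 z [ 0.001 -0.002 -1.   ] F [-0.7  0.4  0.4] w 0.0001
0 -0 0 -0.0025 0 0.0063 0; 0 -0 0.1 -0.0024 0 0.0063 0; 0 -0 0 -0.0025 0.0001 0.0063 0; 0.1 -0.1 0.1 -0.0024 0 0.0062 0
t 21.425 pos [ 0.5752 -0.1562  0.0801] xyaw 2.08 z [ 0.001 -0.002 -1.   ] F [-0.7  0.4  0.4] w 0.0001
```

View pics/scene_e2.png

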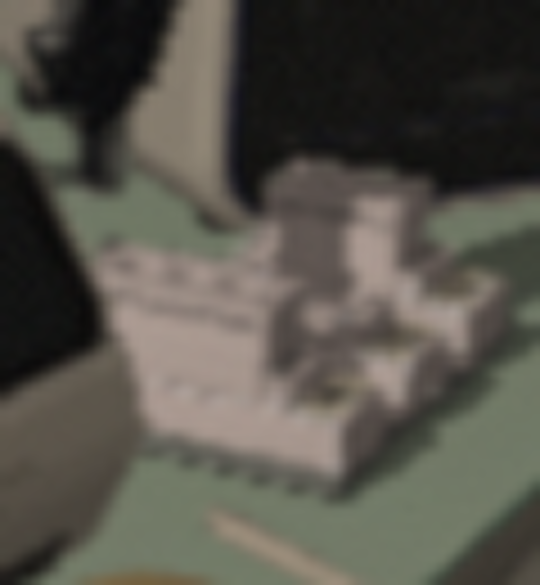

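>>> drive_tool --motion "0 0 0 -0.004 0 0.006 0; 0 0 0 -0.004 0 0.006 0; 0 0 0 -0.002 0 0.006 0; 0 0 0 0 0 0.005 0; 0 0 0 0 0 0.003 0; 0 0 0 0 0 0 0"

```text
clock: 22.28
position: [0.5657, -0.157, 0.0539]
ee_rot: [0.001, 1.0, 0.018, 0.002]
contact_force: [0.5, -1.0, 1.2]
width: -0.0002
```

Run:
```python
from bay import *
show()
```

```text
t 22.275 pos [ 0.5657 -0.157   0.0539] xyaw 2.08 z [ 0.004 -0.003 -1.   ] F [ 0.5 -1.   1.2] w -0.0002
```

>>> drive_tool --motion "0 0 0 0 0 0.003 0; 0 0 0 0 0 0.002 0; 0 0 0 0 0 0.002 0; 0 0 0 0 0 0.002 0"

```text
clock: 22.78
position: [0.5664, -0.1572, 0.0483]
ee_rot: [0.002, 1.0, 0.018, 0.003]
contact_force: [-3.4, 1.7, 14.7]
width: 0.0001
```

Run:
```python
from bay import *
show()
```

```text
t 22.775 pos [ 0.5664 -0.1572  0.0483] xyaw 2.1 z [ 0.006 -0.004 -1.   ] F [-3.4  1.7 14.7] w 0.0001
```

>>> drive_tool --motion "0 0 0 0 0 0.003 0; 0 0 0 0 0 0.003 0"

```text
clock: 23.02
position: [0.5665, -0.1573, 0.0483]
ee_rot: [0.003, 1.0, 0.019, 0.004]
contact_force: [-4.6, 1.9, 17.0]
width: -0.0
```

Run:
```python
from bay import *
show()
```

```text
t 23.025 pos [ 0.5665 -0.1573  0.0483] xyaw 2.13 z [ 0.008 -0.005 -1.   ] F [-4.6  1.9 17. ] w -0.0
```

>>> drive_tool --motion "0 0.1 0 0 0 0.007 0; 0 0.1 0 0 0 0.007 0"

```text
clock: 23.28
position: [0.567, -0.1575, 0.0481]
ee_rot: [0.004, 1.0, 0.019, 0.008]
contact_force: [-12.7, 4.1, 41.8]
width: -0.0
```

Run:
```python
from bay import *
show()
```

```text
t 23.275 pos [ 0.567  -0.1575  0.0481] xyaw 2.17 z [ 0.017 -0.008 -1.   ] F [-12.7   4.1  41.8] w -0.0
```

The far end is solid: no give from 15 to 42 N, so the catch is over. I'll lift and probe the near end the same way to compare heights.

>>> drive_tool --motion "0 0 0 0 0 -0.01 0; 0 0 0 0 0 -0.015 0; 0.3 -0.6 0 -0.03 0.001 0 0; 0 -0.3 0 -0.03 0.001 0 0; 0 0 0 -0.02 0.001 0 0; 0 0 0 0 0 0.006 0; 0 0 0 0 0 0.006 0; 0 0 0 0 0 0.004 0; 0 0 0 0 0 0 0"

```text
clock: 24.4
position: [0.4896, -0.1645, 0.0585]
ee_rot: [0.003, 1.0, 0.019, 0.004]
contact_force: [-0.0, -0.0, 1.2]
width: -0.0001
```

Run:
```python
from bay import *
show()
T=S-X*.038
rows([((T[0],T[1],.05),1.9,0,4)],0)
```

```text
t 24.4 pos [ 0.4896 -0.1645  0.0585] xyaw 2.22 z [ 0.007 -0.005 -1.   ] F [-0.  -0.   1.2] w -0.0001
0.1 -0.1 0.1 -0.0005 -0.0013 0.0021 0; 0.1 -0.1 0.1 -0.0005 -0.0014 0.0021 0; 0 -0.1 0.1 -0.0005 -0.0013 0.0022 0; 0.1 -0.1 0 -0.0005 -0.0014 0.0021 0
```

>>> drive_tool --motion "0.1 -0.1 0.1 -0.0005 -0.0015 0.002 0; 0.1 -0.1 0.1 -0.0005 -0.0015 0.002 0; 0 -0.1 0.1 0 -0.0015 0.002 0; 0.1 -0.1 0 0 -0.001 0.002 0; 0 0 0 0 0 0.002 0; 0 0 0 0 0 0.002 0; 0 0 0 0 0 0.002 0"

```text
clock: 25.28
position: [0.4895, -0.1587, 0.0482]
ee_rot: [0.0, 1.0, 0.017, 0.001]
contact_force: [-3.8, 2.3, 14.9]
width: -0.0002
```

Run:
```python
from bay import *
show()
```

```text
t 25.275 pos [ 0.4895 -0.1587  0.0482] xyaw 1.95 z [ 0.001 -0.001 -1.   ] F [-3.8  2.3 14.9] w -0.0002
```

The near end stands at 48.2 mm and the far end at 48.3 mm, so the block is flat. Back away and take a last look.

>>> drive_tool --motion "0 0 0 0 0 -0.015 0; 0 0 0 0 0 -0.03 0; 0 0 0 0 0 -0.04 0; 0 0 0 -0.04 0 -0.03 0; 0 0 0 -0.05 0.02 0 0; 0 0 0 -0.03 0.03 0 0; 0 0 0 0 0.03 0 0; 0 0 0 0 0 0 0"

```text
clock: 26.28
position: [0.3696, -0.2452, 0.1685]
ee_rot: [0.002, 1.0, 0.018, 0.002]
contact_force: [0.6, -0.2, 0.3]
width: -0.0
```

```bash
python3 chk.py e3; python3 flat.py e3
python3 - <<'E'
import cv2,numpy as np
im=np.load("top_e3.npz")["im"];cv2.imwrite("pics/topfull_e3.png",im[...,::-1])
E
```

```text
t 26.275 pos [ 0.3696 -0.2452  0.1685] xyaw 2.04 z [ 0.005 -0.005 -1.   ] F [ 0.6 -0.2  0.3] w -0.0
top 171 slope x deg -0.27 slope y 0.77 z0 44.89 std 2.24 se deg 0.39
scene 60 slope x deg 0.16 slope y 1.63 z0 45.21 std 1.52 se deg 0.45
272 ((-0.5136184692382812, 1.0372772216796875), (46.32197952270508, 94.5071792602539), 89.68229675292969) [-1.48314518  0.42649911 45.        ]
wells bay mm [[ 25.7   0.5  45. ]
 [  0.8   1.4  45. ]
 [-26.8   2.5  45. ]]
```

View pics/topfull_e3.png

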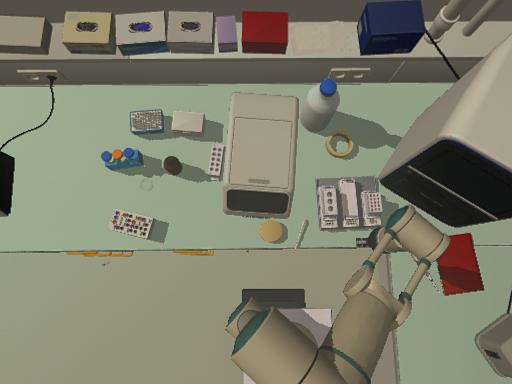

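View pics/top_e3.png

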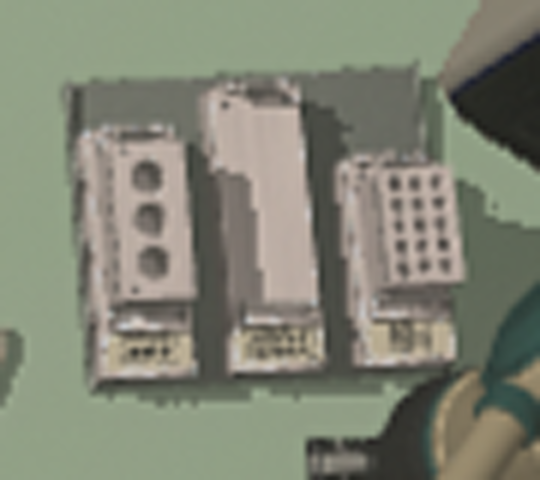

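The block lies in the left bay with its wells at (148,176), (150,217) and (152,263). Everything else is where it was and the arm is clear, so I'll hand in.

```bash
python3 -c "
from rig import *
print(sign_off())"
```

```text
the job is handed in; nothing more can be done
None
```

The three-well block is back in its own bay, the left one. I hooked its tongue under the bar and pressed the far end down. I handed the job in at about 26 s of the 45 s allowed.

**Last checks:**
- **Flatness:** touching the top with shut fingers gave 48.3 mm at the far end and 48.2 mm at the near end. Camera depth put the top 45 mm above the deck, with the tilt lengthwise within 0.3°, which is less than the noise.
- **Position:** the block is about 0.5–1.5 mm off centre along the bay and 0.5–1.5 mm across it.
- **Catch:** I could not read the catch angle directly. The far end did not give when pressed with 15 to 42 N, and the block stays flat, so I take the catch to be over the tongue.
- **Other things:** nothing else had moved in the last top picture, and the arm was clear of everything.

**What failed or disagreed:**
- **Tool position:** the fingertips were really about 36–40 mm further back than the reported tool position. My first grasp therefore closed above the block without touching anything. I corrected for this from the images.
- **Cameras:** the scene camera sits about 1 pixel off the top camera. I allowed for that by comparing the block and the bay in the same view.
- **Sideways slope:** the depth fits gave 0.8–1.6° in the last picture (3.1° and 0.0° in an earlier one). They are noisy on that narrow face and did not agree with each other, and I did not check this slope by touch.

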